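Close a comic-strip panel in its hinged frame and turn the frame picture side up

TASK

Frame the long narrow strip panel: lay it, drawing side down as it lies now, into the open frame, and swing the hinged back fully shut over it. Then turn the whole closed frame over, without letting it topple or drop, so that it lies flat on the desk with the window and the drawing facing up. Leave the square panel, the ink jar and the roll of tape where they are.

Things in the scene. Friction and masses are not known exactly. Their poses are not given: they have to be found in the camera images.
- frame: dark wooden box frame, 150 mm long (its x), 64 wide (y), 29 thick when shut, about 0.48 kg, lying on its face. Origin: centre of the face (window side), on the desk at the start; z points out of its back: up at the start, down when turned over. Its back leaf is hinged across the short end at +x. Shut, it is a plain block, can be gripped across its width and stands steadily on either short end
- recess (a point): centre of the recess floor (the clear window) in the frame's 14 mm thick front leaf, 6 mm from the face; axes as the frame. The recess is 126 x 50 mm and 8 mm deep, open at the back, its mouth bevelled (3 mm, 45 degrees), with walls 12 mm wide at the ends and 7 mm at the sides
- back (a joint): hinge of the back leaf, rad: 0 = shut, starts at 1.9 to 2.15 (leaf standing up, leaning out beyond the frame's +x end). Hinge line: parallel to the frame's y at frame x = +75 mm, z = 14 mm. Leaf: shallow tray 150 x 64 x 15 mm, 0.1 kg, with an 11 mm deep hollow towards the front leaf. The hinge is stiff (0.2 N m, 1.4 N at the leaf's free end): the leaf stays at any angle it is left
- back_end (a point): middle of the leaf's free end, on its outer (back) surface, 150 mm from the hinge line: at frame x = -75 mm, z = 29 mm when shut
- panel: the strip panel: plywood block 118 mm long (its x), 42 wide (y), 18 thick, about 70 g, lying on the desk, an inked strip of three pictures on its underside. Origin: centre of the underside; z up at the start. In the recess it has 4 mm of play on each side, either end first; it stands 10 mm proud of the front leaf until the hollow back leaf closes over it
- square_panel: bystander: square plywood panel 90 x 90 x 18 mm, lying flat; origin: centre of underside
- ink: bystander: glass ink jar with a black cap, 52 mm across, 68 mm tall; origin: centre of its base
- tape: bystander: roll of tape lying flat, 92 mm across, 24 mm high; origin: centre of its underside
Things that resemble listed ones, but are neither listed nor needed, are in the scene too. Of the things that look like the frame, the larger one is meant.

How it is judged:
By the outcome, as a careful person would: the job done as asked, in the order asked, and still so for the second after the job is handed in, with the robot touching nothing.
It also fails if it takes over 72 s, if anything falls off the work surface, if the arm or the gripper's body presses on something with over 40 N, if the wrist force passes 120 N, or if a joint passes its speed limit or range.

ROBOT

A 6-joint arm with a two-finger parallel gripper is mounted at the origin on the work surface. World frame = base frame: x ahead of the robot, y to its left, z up, the work surface at z = 0. Lengths are in m, angles in degrees, forces in N, time in s.
With the tool pointing down it reaches from about 0.35 to 0.875 m from the base axis. Payload 4.2 kg.
Tool frame: the origin (TCP) lies on the centre line of the jaws, within the pads' length; the fingertips stand 11 mm ahead of it and the grasp point (between the pads) lies 8 mm behind it; y points along the fingers, z is the direction in which the jaws open and shut, and the axes are right-handed (so a half turn about y gives the same grasp; the last joint's range is limited). The gripper opens to 87 mm and grips with 3 to 60 N. Pads are 19 mm wide; open, the fingers measure 117 mm over their backs; the gripper's body (75 mm by 190 mm) begins 51 mm behind the grasp point.
Start: joints at [-53.881, 22.042, 0.453, 0, -68.411, -14.817], TCP at [0.227, -0.582, 0.234] pointing down, gripper open.
Joint ranges: [-179.83, 179.83], [-69.29, 118.12], [-61.27, 80.66], [-181.25, 117.63], [-171.15, -9.14], [-177.46, 177.46]. Speed limits (degrees/s): [159.86, 159.86, 180, 180, 180, 180].

INTERFACE

Orientations are given as a 3x3 rotation matrix whose columns are the frame's x, y, z axes.
In Python, from station import r, optics gives the robot as it stands. The module is installed in compiled form; this text tells all that it offers.
- The arm moves only by the tool step_arm, never from a script. Its argument "moves" is a list that holds one entry, the list of rows, each a list of 7 numbers: the turn, a rotation vector about the tool's x, y, z in rad, then the shift along the tool's x, y, z in cm, then the opening in per cent of the stroke, from 0 (shut) to 100 (fully open). A call has exactly 5 rows; each row is the pose to reach, as a shift and turn from the pose commanded when the call began, along the tool's axes at that moment; what a row does not reach only later rows make up. A row lasts 1/12 s, in which the tool goes at most 41.7 mm and 7.16 degrees, less where a joint would pass 70% of its speed; a pose out of reach is approached as far as the arm can. A call with a gripper value outside its range is refused whole. The fingers move at their own pace and stop on an object; the grip force is fixed at half the most. Time passes only in rows, so rows that repeat a pose let the fingers close, or fill a call up. It gives the time, the measured TCP pose, the force and the opening at its end, in the units of the state.
- r.sense(): the state, without advancing time (a new reading comes with each control period).
- optics.capture(name): name is "side" or "top"; returns a dict with "image" (400x640x3 uint8, red, green, blue), "fov_y" (degrees; the focal length in pixels is half the picture's height over the tangent of half this angle, whatever the lens; pixels are square), "cx", "cy" (the principal point, pixels), "cam_to_world" (4x4, takes a point from camera to world coordinates). Camera axes: x right, y down, z forward; pixel columns grow to the right and rows downward; lengths in m; the calibration is good to about 2 mm. A picture is of the moment at which its call begins. There is no depth.
- r.finish_job(): hands the job in, once; it reports no verdict.
The state is a dict: "time_s": time; "joints": joint angles; "joint_velocities": joint speeds; "effort": joint torques, N m; "tcp_pos": TCP position; "ee_rot": TCP orientation; "wrist_force": force on the tool from outside, world axes, zero at the start; "moment": the same for the moment, N m; "gripper_width": opening from 0.0 (shut) to 1.0 (fully open).
Only numpy, scipy, OpenCV 4.12 (cv2) and the standard library are available. Lean on these libraries where they do the work, as an engineer would, in place of code of your own. Each camera call takes 0.05 s, during which the arm holds its last target.

## Working session

There is one attempt and no reset: what is moved stays moved. The work goes in short steps, Python scripts to look and compute and a tool call to move; the robot and the scene stay as the last step left them, time stands still between calls to the robot, and variables do not carry over. Pictures are saved under pics/ and viewed, and the job is handed in when it is done.

Besides the shell and the picture viewer there is one more tool, called after "Emit:" as a command line: name --argument value ..., lists and objects as JSON in quotes. step_arm: Moves the arm, as the interface text tells. Its arguments: {"type":"object","properties":{"moves":{"type":"array"}},"required":["moves"]}

```bash
mkdir -p pics; ls; cat > h.py <<'E'
import numpy as np, cv2
from station import r, optics
def cap(n,save=None):
    d=optics.capture(n)
    if save: cv2.imwrite('pics/'+save+'.png',d['image'][:,:,::-1])
    return d
def K(d):
    f=200/np.tan(np.radians(d['fov_y']/2)); return np.array([[f,0,d['cx']],[0,f,d['cy']],[0,0,1]])
def ray(d,u,v):
    T=np.array(d['cam_to_world']); k=np.linalg.inv(K(d))@[u,v,1]
    return T[:3,3],T[:3,:3]@k
def onz(d,u,v,z):
    o,w=ray(d,u,v); return o+w*(z-o[2])/w[2]
def proj(d,P):
    T=np.array(d['cam_to_world']); c=T[:3,:3].T@(np.array(P)-T[:3,3]); q=K(d)@c; return q[:2]/q[2]
E
python3 - <<'E'
from h import *
np.set_printoptions(precision=4,suppress=True)
for n in('top','side'):
    d=cap(n,n+'0'); print(n,d['fov_y'],d['cx'],d['cy']);print(np.array(d['cam_to_world'])); print([k for k in d])
s=r.sense();print(s)
E
```

```text
pics
top 54.73808703517688 316.9805745013768 197.59517412910677
[[-0.0115 -0.9943  0.1058  0.4271]
 [-0.9999  0.0121  0.0056  0.0758]
 [-0.0069 -0.1058 -0.9944  1.1189]
 [ 0.      0.      0.      1.    ]]
['image', 'fov_y', 'cx', 'cy', 'cam_to_world']
side 54.07642390476574 319.41888801819607 195.4838419607211
[[-0.9369 -0.2291  0.264   0.2923]
 [-0.3494  0.5937 -0.7249  0.7089]
 [ 0.0094 -0.7714 -0.6363  0.6147]
 [ 0.      0.      0.      1.    ]]
['image', 'fov_y', 'cx', 'cy', 'cam_to_world']
{'time_s': 0.1, 'joints': array([-53.8801,  22.0868,   0.3884,  -0.0248, -68.4122, -14.8183]), 'joint_velocities': array([ 0.0369, -0.1661,  0.2351,  0.0844,  0.0431, -0.1194]), 'effort': array([ -0.0006, -39.169 ,  18.7935,   4.2319,   0.0134,  -0.0001]), 'tcp_pos': array([ 0.2269, -0.5818,  0.2326]), 'ee_rot': array([[ 0.9317, -0.0008, -0.3631],
       [ 0.3631,  0.0018,  0.9317],
       [-0.0001, -1.    ,  0.002 ]]), 'wrist_force': array([ 0.192 , -0.5076,  0.4153]), 'moment': array([ 0.023 ,  0.0309, -0.0166]), 'gripper_width': 0.9991081534063841}
```

View pics/top0.png

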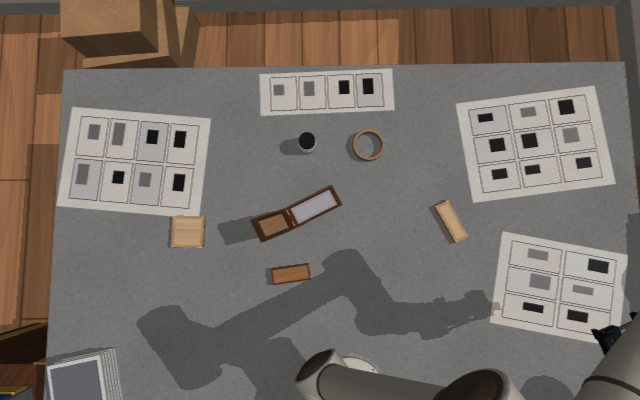

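View pics/side0.png

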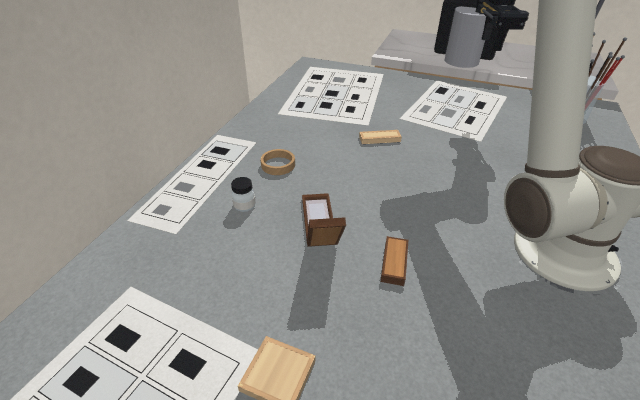

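Candidates. Frame: the open one at top (297,213), or the smaller closed brown block at (291,273). Strip panel: the light block at (452,221); the square one at (187,231) is the bystander. I'll check with enlarged crops.

```bash
python3 - <<'E'
import cv2,numpy as np
t=cv2.imread('pics/top0.png');s=cv2.imread('pics/side0.png')
a=cv2.resize(t[175:295,215:350],None,fx=4,fy=4,interpolation=cv2.INTER_CUBIC)[:480,:400]
a=cv2.resize(t[180:290,240:350],(400,400),interpolation=cv2.INTER_CUBIC)
b=cv2.resize(t[185:255,415:485],(400,280),interpolation=cv2.INTER_CUBIC)
b=cv2.resize(t[185:255,415:485],(300,300),interpolation=cv2.INTER_CUBIC)
c=cv2.resize(s[180:260,290:370],(400,400),interpolation=cv2.INTER_CUBIC)
o=np.zeros((600,800,3),np.uint8)
o[:400,:400]=a;o[:400,400:]=c
o2=cv2.resize(t[185:255,415:485],(200,200),interpolation=cv2.INTER_CUBIC);o[400:,:200]=o2
o[400:,200:500]=cv2.resize(s[120:155,350:410],(300,175),interpolation=cv2.INTER_CUBIC).shape[0] and cv2.resize(s[115:155,350:410],(300,200),interpolation=cv2.INTER_CUBIC)
cv2.imwrite('pics/crop0.png',o)
E
```

```text
(no output)
```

View pics/crop0.png

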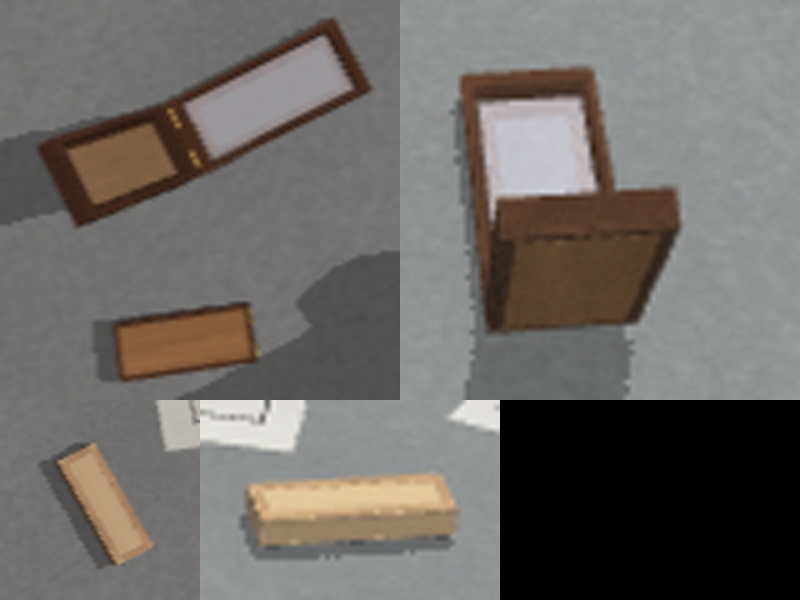

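Confirmed: the open frame (hinge on its left end in the top view) and the light strip block at (452,221) are the ones wanted. Next I measure both.

```bash
cat > meas.py <<'E'
from h import *
np.set_printoptions(precision=4,suppress=True)
d=cap('top','top1'); im=d['image'].astype(int)
R,G,B=im[...,0],im[...,1],im[...,2]
def show(m,box,name):
    x0,y0,x1,y1=box
    mm=np.zeros(m.shape,np.uint8); mm[y0:y1,x0:x1]=m[y0:y1,x0:x1]*255
    n,l,st,_=cv2.connectedComponentsWithStats(mm)
    i=1+np.argmax(st[1:,4]); mm=(l==i).astype(np.uint8)
    c=max(cv2.findContours(mm,cv2.RETR_EXTERNAL,cv2.CHAIN_APPROX_NONE)[0],key=cv2.contourArea)
    print(name,st[i]); return c[:,0,:].astype(float),mm
wood=(R-B>25)
c,m=show(wood,(415,185,485,255),'panel')
for z in (0.018,):
    P=np.array([onz(d,u,v,z)[:2] for u,v in c]); rc=cv2.minAreaRect((P*1000).astype(np.float32)); print(rc, cv2.boxPoints(rc))
c,m=show(wood,(240,180,350,250),'frame')
P=np.array([onz(d,u,v,.014)[:2]*1000 for u,v in c])
print(cv2.approxPolyDP(c.astype(np.int32).reshape(-1,1,2),2.0,True)[:,0])
win=(B>120)&(abs(R-B)<60)
c2,m2=show((B>130),(285,180,345,230),'win')
P=np.array([onz(d,u,v,.006)[:2] for u,v in c2]); rc=cv2.minAreaRect((P*1000).astype(np.float32)); print(rc, cv2.boxPoints(rc))
E
python3 meas.py
python3 - <<'E'
import cv2
t=cv2.imread('pics/top1.png')
cv2.imwrite('pics/fr1.png',cv2.resize(t[180:245,245:345],(800,520),interpolation=cv2.INTER_CUBIC))
cv2.imwrite('pics/pa1.png',cv2.resize(t[195:245,427:477],(500,500),interpolation=cv2.INTER_CUBIC))
s=cv2.imread('pics/side0.png')
cv2.imwrite('pics/sf1.png',cv2.resize(s[185:255,290:360],(560,560),interpolation=cv2.INTER_CUBIC))
E
```

```text
panel [435 200  34  43 663]
((473.1905517578125, -298.41253662109375), (118.59056091308594, 44.79207229614258), 27.546676635742188) [[ 410.2598 -305.9778]
 [ 430.9748 -345.692 ]
 [ 536.1213 -290.8473]
 [ 515.4062 -251.1331]]
frame [ 251  185   91   57 1203]
[[332 186]
 [285 209]
 [252 219]
 [261 241]
 [341 204]]
win [292 190  44  33 672]
((521.151611328125, 92.90609741210938), (45.48997497558594, 120.41852569580078), 25.917482376098633) [[474.3782 137.1185]
 [527.0103  28.8111]
 [567.925   48.6937]
 [515.293  157.0011]]
```

View pics/fr1.png

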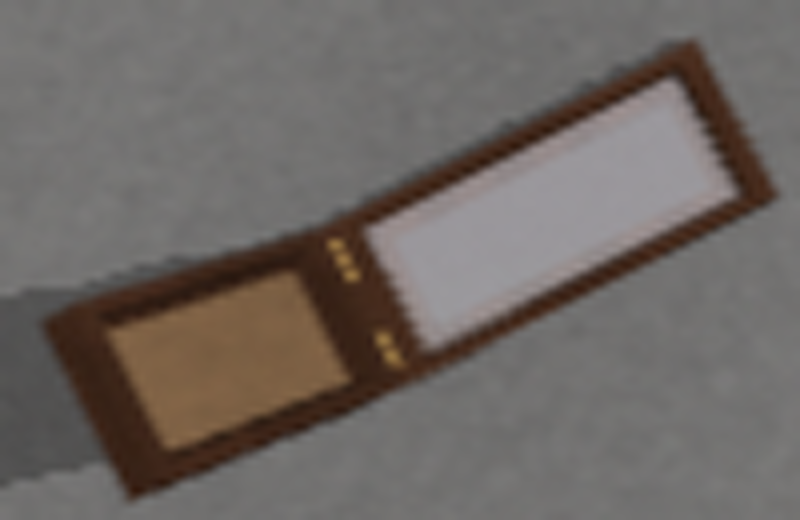

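View pics/pa1.png

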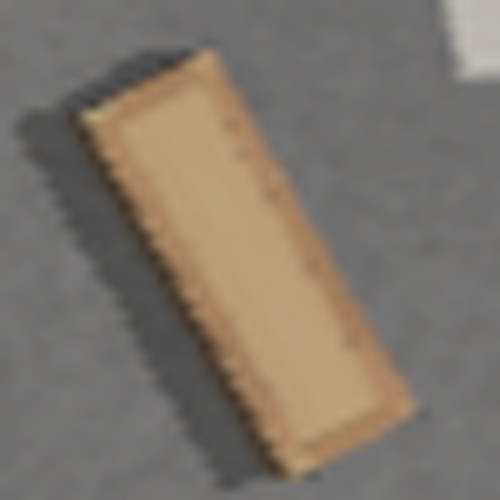

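View pics/sf1.png

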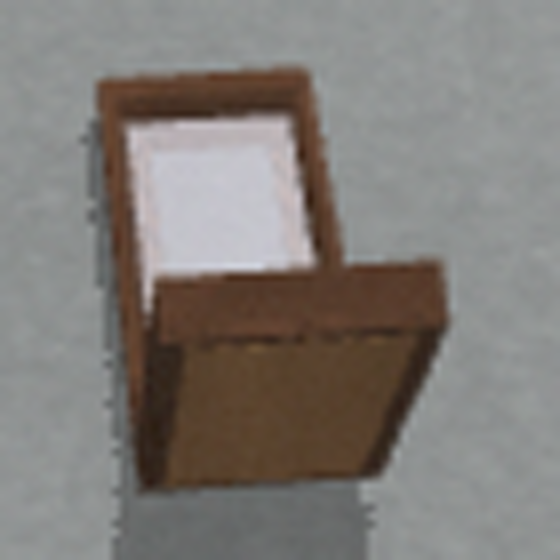

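```bash
cat > m2.py <<'E'
from h import *
np.set_printoptions(precision=1,suppress=True)
d=cap('top'); sd=cap('side')
def uv(x,y,x0,y0,s): return x0+(x+.5)/s-.5, y0+(y+.5)/s-.5
# refine panel edges: top face corners at 18mm
pc=[(215,50),(83,113),(290,478),(418,405)]
print('panel z18');print(np.array([onz(d,*uv(x,y,427,195,10),.018)*1000 for x,y in pc]))
fc=[(690,38),(778,200)]
print('frame -x end z14');print(np.array([onz(d,*uv(x,y,245,180,8),.014)*1000 for x,y in fc]))
fw=[(675,78),(740,195),(428,352),(365,228)]
print('floor corners z6');q=np.array([onz(d,*uv(x,y,245,180,8),.006)*1000 for x,y in fw]);print(q,q.mean(0))
print('side -x end z14');print(np.array([onz(sd,*uv(x,y,290,185,8),.014)*1000 for x,y in [(98,80),(308,68)]]))
# panel side top corners from crop0? triangulate leaf free end: inner edge corners seen in top (45,315),(130,500)?; side (157,283),(443,262)
def tri(a,b):
    o1,w1=ray(d,*a);o2,w2=ray(sd,*b);A=np.c_[w1,-w2];s=np.linalg.lstsq(A,o2-o1,rcond=None)[0]
    p,q=o1+w1*s[0],o2+w2*s[1];return (p+q)/2*1000,np.linalg.norm(p-q)*1000
print(tri(uv(45,318,245,180,8),uv(157,283,290,185,8)),tri(uv(130,498,245,180,8),uv(443,262,290,185,8)))
for x,y in [(45,318),(130,498)]:
    print(onz(d,*uv(x,y,245,180,8),.15)*1000)
E
python3 m2.py
```

```text
panel z18
[[ 534.1 -292.4   18. ]
 [ 516.5 -254.    18. ]
 [ 412.4 -307.8   18. ]
 [ 432.5 -345.    18. ]]
frame -x end z14
[[582.8  41.7  14. ]
 [523.8  11.   14. ]]
floor corners z6
[[569.3  47.1   6. ]
 [526.4  24.2   6. ]
 [471.1 137.4   6. ]
 [516.1 159.9   6. ]] [520.8  92.1   6. ]
side -x end z14
[[582.5  36.5  14. ]
 [525.2   8.3  14. ]]
(array([477.7, 249.4, 151.3]), np.float64(0.5110279317376004)) (array([421.5, 222.3, 152.7]), np.float64(0.7793025226867002))
[477.5 249.5 150. ]
[421.1 222.6 150. ]
```

```bash
cat >> m2.py <<'E'
print('outer corner',tri(uv(45,318,245,180,8),uv(157,345,290,185,8)),tri(uv(130,498,245,180,8),uv(447,325,290,185,8)))
fx=np.array([-.4344,.9007]);fy=np.array([-.9007,-.4344]);C=np.array([521,92.5])
for th in (1.85,1.9,2.0,2.1,2.2):
    L=np.array([-np.cos(th),np.sin(th)]);N=np.array([np.sin(th),np.cos(th)])
    row=[]
    for off in (L*150,L*150+N*15):
        for s in (32,-32):
            p=C+fx*(75+off[0])+fy*s; P=np.array([p[0],p[1],14+off[1]])/1000
            a=proj(sd,P);b=proj(d,P); row.append(np.r_[(a-[290,185]+.5)*8-.5,(b-[245,180]+.5)*8-.5])
    print(th);print(np.array(row))
E
python3 m2.py | tail -28
```

```text
[477.5 249.5 150. ]
[421.1 222.6 150. ]
outer corner (array([477.7, 252. , 135.2]), np.float64(1.217011484672722)) (array([420.2, 224.5, 136.4]), np.float64(1.5864098601847008))
1.85
[[412.9 113.8 252.8 429.9]
 [131.1 128.7 163.7 245.3]
 [420.8 169.2 212.6 450.8]
 [135.6 184.6 124.  266.8]]
1.9
[[416.8 141.8 232.9 440.3]
 [133.4 156.9 144.  256. ]
 [424.4 199.6 193.7 460.8]
 [137.9 215.3 105.5 277.2]]
2.0
[[424.1 201.1 194.8 460.4]
 [137.8 216.8 106.7 277. ]
 [431.3 263.1 158.3 480. ]
 [142.4 279.4  70.9 297.4]]
2.1
[[430.9 264.3 159.5 479.5]
 [142.3 280.6  72.2 297.1]
 [437.5 329.6 126.  497.7]
 [146.7 346.5  39.5 316.5]]
2.2
[[437.1 330.4 127.5 497.2]
 [146.6 347.3  41.  316. ]
 [442.9 398.   97.4 513.9]
 [150.9 415.5  11.9 334.2]]
```

```bash
cat > go.py <<'E'
from h import *
from scipy.spatial.transform import Rotation as Ro
np.set_printoptions(precision=4,suppress=True)
def down(zyaw):  # tool y down, tool z at yaw
    a=np.radians(zyaw); z=np.array([np.cos(a),np.sin(a),0]); y=np.array([0,0,-1.]); return np.c_[np.cross(y,z),y,z]
def go(p_mm,Rt,s=None):
    s=s or r.sense(); R0=s['ee_rot']; 
    rv=Ro.from_matrix(R0.T@Rt).as_rotvec(); sh=R0.T@(np.array(p_mm)/1000-s['tcp_pos'])*100
    print('rot',rv.round(4),'shift cm',sh.round(2)); return rv,sh
def st():
    s=r.sense(); print(round(s['time_s'],2),'tcp',(s['tcp_pos']*1000).round(1),'z',s['ee_rot'][:,2].round(3),'y',s['ee_rot'][:,1].round(3),'F',s['wrist_force'].round(1),'g',round(s['gripper_width'],3),'j',s['joints'].round(1))
    import json; open('log.txt','a').write(json.dumps([list(s['joints']),list(s['tcp_pos']),s['ee_rot'].tolist()])+'\n'); return s
E
python3 - <<'E'
from go import *
st(); go([473.5,-299.5,80],down(117.4)); go([473.5,-299.5,19],down(117.4))
E
```

```text
0.35 tcp [ 227.  -582.2  233.3] z [-0.363  0.932  0.   ] y [-0.  0. -1.] F [ 0.1 -1.1  0.1] g 1.003 j [-53.9  22.1   0.4  -0.  -68.4 -14.8]
rot [-0.0005 -0.1065 -0.    ] shift cm [33.23 15.34 17.38]
rot [-0.0005 -0.1065 -0.    ] shift cm [33.23 21.44 17.37]
```

Emit:
step_arm --moves '[[[0,-0.05,0,4,1,2,100],[0,-0.1065,0,8,3,4,100],[0,-0.1065,0,11.5,5,6,100],[0,-0.1065,0,15,7,8,100],[0,-0.1065,0,18.5,9,10,100]]]'

```text
time_s: 0.77
tcp_pos: [0.3519, -0.4355, 0.1526]
ee_rot: [[0.888, 0.001, -0.46], [0.46, -0.001, 0.888], [0.0, -1.0, -0.001]]
wrist_force: [0.5, 0.5, -0.3]
gripper_width: 1.002
```

```bash
python3 - <<'E'
from go import *
st(); go([473.5,-299.5,80],down(117.4))
E
```

```text
0.77 tcp [ 351.9 -435.5  152.6] z [-0.46   0.888 -0.001] y [ 0.001 -0.001 -1.   ] F [ 0.5  0.5 -0.3] g 1.002 j [-34.5  19.9 -15.4   0.  -54.6 -28.1]
rot [ 0.0009 -0.0003  0.0005] shift cm [17.05  7.27  6.49]
```

Emit:
step_arm --moves '[[[0,0,0,4,1.5,1.4,100],[0,0,0,8,3,2.9,100],[0,0,0,12,4.5,4.4,100],[0,0,0,15.4,6.3,5.8,100],[0,0,0,15.4,6.3,5.8,100]]]'

```text
time_s: 1.18
tcp_pos: [0.463, -0.3106, 0.0878]
ee_rot: [[0.886, -0.002, -0.464], [0.464, 0.001, 0.886], [-0.001, -1.0, 0.002]]
wrist_force: [-0.8, 0.2, -0.1]
gripper_width: 1.003
```

```bash
python3 - <<'E'
from go import *
cap('side','side2');cap('top','top2')
st(); go([473.5,-299.5,19],down(117.4))
E
```

```text
1.28 tcp [ 461.9 -312.6   88.9] z [-0.464  0.886  0.002] y [-0.002  0.001 -1.   ] F [-0.5 -0.3 -0.8] g 1.001 j [-17.4  24.1 -19.7  -0.  -46.3 -44.9]
rot [-0.0017  0.0038 -0.0016] shift cm [1.65 6.99 0.61]
```

View pics/side2.png

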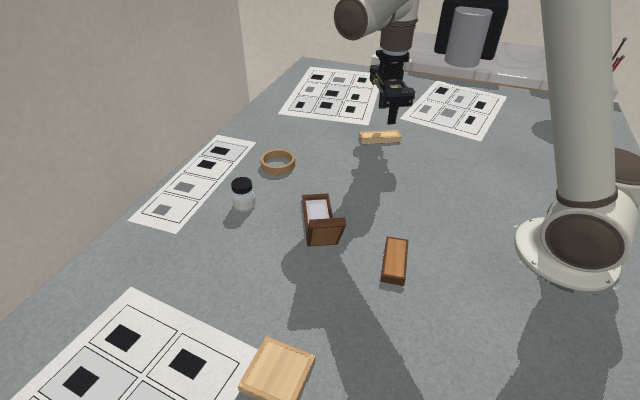

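Emit:
step_arm --moves '[[[0,0,0,1.65,1.5,0.6,100],[0,0,0,1.65,3.5,0.6,100],[0,0,0,1.65,5.5,0.6,100],[0,0,0,1.65,6.5,0.6,100],[0,0,0,1.65,6.5,0.6,100]]]'

```text
time_s: 1.7
tcp_pos: [0.471, -0.3019, 0.0233]
ee_rot: [[0.889, -0.004, -0.459], [0.459, 0.001, 0.889], [-0.003, -1.0, 0.003]]
wrist_force: [-0.1, -0.6, -0.9]
gripper_width: 0.997
```

```bash
python3 - <<'E'
from go import *
d=cap('side','side3')
st(); go([473.5,-299.5,19],down(117.4))
cv2.imwrite('pics/side3c.png',cv2.resize(d['image'][90:160,330:430,::-1],(800,560),interpolation=cv2.INTER_CUBIC))
E
```

```text
1.75 tcp [ 472.  -302.2   24.7] z [-0.459  0.888  0.001] y [-0.002  0.    -1.   ] F [0.4 0.3 0.9] g 1.002 j [-16.1  29.5 -22.5   0.  -38.1 -46.6]
rot [-0.0011 -0.0011 -0.0015] shift cm [0.26 0.57 0.18]
```

View pics/side3c.png

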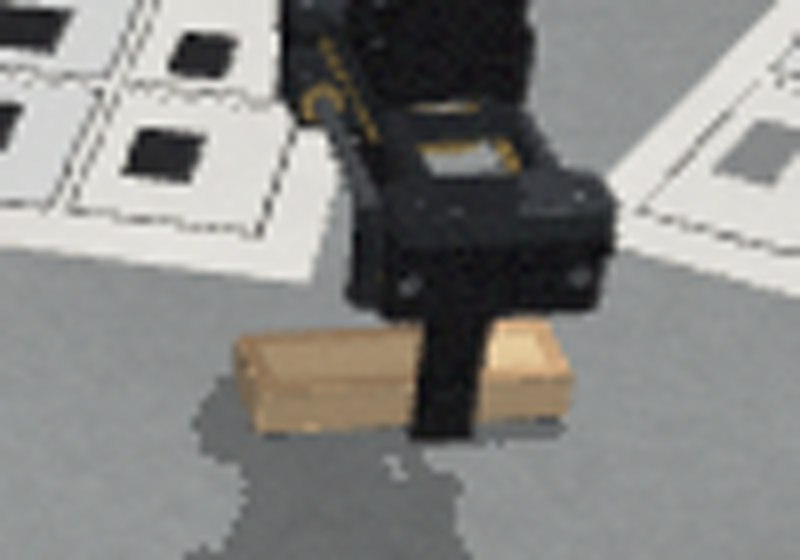

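```bash
python3 - <<'E'
from go import *
d=cap('side')
for (x,y,z) in [(258,432,0),(572,412,0),(235,345,.018),(548,322,.018),(250,388,.018),(574,374,.018)]:
    print((x,y),(onz(d,330+(x+.5)/8-.5,90+(y+.5)/8-.5,z)*1000).round(1))
s=r.sense()
t=s['tcp_pos']+s['ee_rot'][:,2]*.05; q=proj(d,t-[0,0,.011]); print('finger tip outer proj crop',(q-[330,90]+.5)*8-.5)
E
```

```text
(258, 432) [ 514.9 -261.4    0. ]
(572, 412) [ 409.7 -317.4    0. ]
(235, 345) [ 532.8 -288.5   18. ]
(548, 322) [ 427.4 -347.8   18. ]
(250, 388) [ 519.3 -261.    18. ]
(574, 374) [ 410.8 -313.9   18. ]
finger tip outer proj crop [433.5009 437.0377]
```

Emit:
step_arm --moves '[[[0,0,0,0.15,0.3,0.1,100],[0,0,0,0.15,0.6,0.1,100],[0,0,0,0.15,0.6,0.1,20],[0,0,0,0.15,0.6,0.1,20],[0,0,0,0.15,0.6,0.1,20]]]'

```text
time_s: 2.22
tcp_pos: [0.474, -0.3, 0.0194]
ee_rot: [[0.888, 0.001, -0.46], [0.46, -0.0, 0.888], [0.0, -1.0, -0.0]]
wrist_force: [0.5, -0.2, 0.3]
gripper_width: 0.856
```

Emit:
step_arm --moves '[[[0,0,0,0,0,0,20],[0,0,0,0,0,0,20],[0,0,0,0,0,0,20],[0,0,0,0,-1,0,20],[0,0,0,0,-2,0,20]]]'

```text
time_s: 2.63
tcp_pos: [0.4735, -0.2998, 0.0394]
ee_rot: [[0.888, -0.001, -0.46], [0.46, 0.0, 0.888], [-0.001, -1.0, 0.001]]
wrist_force: [0.0, 0.2, -0.1]
gripper_width: 0.48
```

```bash
python3 - <<'E'
from go import *
st(); go([521,92.5,90],down(205.75)); 
E
```

```text
2.63 tcp [ 473.5 -299.8   39.4] z [-0.46   0.888  0.001] y [-0.001  0.    -1.   ] F [ 0.   0.2 -0.1] g 0.48 j [-15.8  28.2 -21.9   0.  -40.  -46.8]
rot [-0.0016 -1.5418 -0.0002] shift cm [22.28 -5.06 32.64]
```

Emit:
step_arm --moves '[[[0,-0.115,0,1.5,-2,2.3,20],[0,-0.23,0,3.5,-3.5,4.8,20],[0,-0.345,0,5.5,-5,7.5,20],[0,-0.46,0,7.5,-5,10.4,20],[0,-0.575,0,9.5,-5,13.4,20]]]'

```text
time_s: 3.05
tcp_pos: [0.4979, -0.1359, 0.0916]
ee_rot: [[0.49, 0.005, -0.872], [0.872, -0.0, 0.49], [0.002, -1.0, -0.004]]
wrist_force: [0.7, -0.4, -0.5]
gripper_width: 0.214
```

```bash
python3 - <<'E'
from go import *
st(); go([521,92.5,90],down(205.75)); 
E
```

```text
3.05 tcp [ 497.9 -135.9   91.6] z [-0.872  0.49  -0.004] y [ 0.005 -0.    -1.   ] F [ 0.7 -0.4 -0.5] g 0.214 j [  2.8  20.3 -25.7   0.  -43.7 -32.1]
rot [ 0.0052 -0.9617  0.0001] shift cm [21.05  0.17  9.18]
```

```bash
python3 - <<'E'
from go import *
cap('side','side4');cap('top','top4');st()
E
```

```text
3.15 tcp [ 497.9 -133.5   91. ] z [-0.873  0.488 -0.003] y [ 0.004  0.    -1.   ] F [ 0.6 -0.4 -0.3] g 0.204 j [  3.   20.3 -25.7  -0.  -43.7 -32.2]
```

View pics/side4.png

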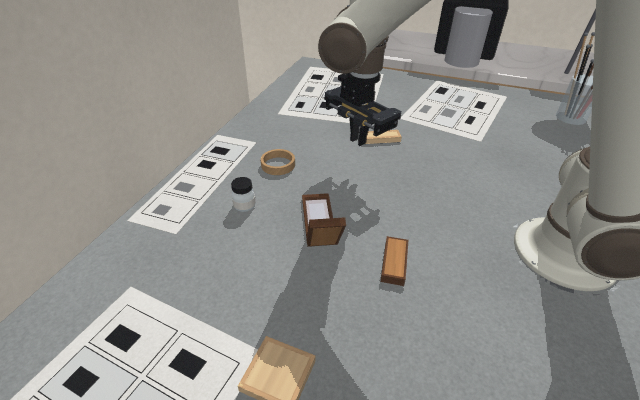

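View pics/top4.png

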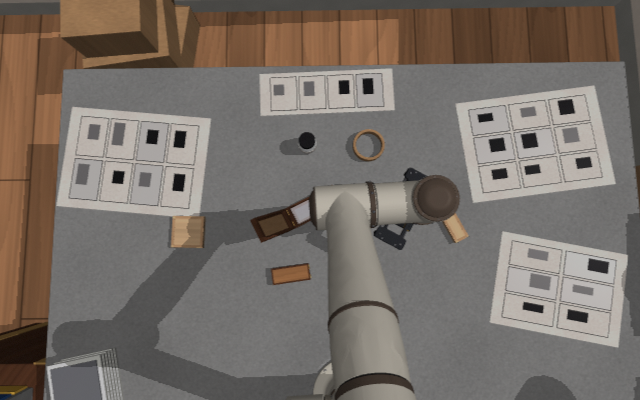

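```bash
python3 - <<'E'
from go import *
go([473.4,-301,90],down(117.4)); 
E
```

```text
rot [0.0023 0.5831 0.0027] shift cm [-15.81   0.09  -6.03]
```

Emit:
step_arm --moves '[[[0,0.12,0,-3.2,0,-1.2,100],[0,0.24,0,-6.4,0,-2.4,100],[0,0.36,0,-9.6,0,-3.6,100],[0,0.48,0,-12.8,0,-4.8,100],[0,0.583,0,-15.8,0,-6.0,100]]]'

```text
time_s: 3.57
tcp_pos: [0.4701, -0.3062, 0.0902]
ee_rot: [[0.894, 0.001, -0.448], [0.448, -0.001, 0.894], [0.001, -1.0, -0.001]]
wrist_force: [0.5, 0.0, -0.1]
gripper_width: 0.501
```

```bash
python3 - <<'E'
from go import *
d=cap('side','side5');st();d2=cap('top','top5')
cv2.imwrite('pics/side5c.png',cv2.resize(d['image'][90:160,330:430,::-1],(800,560),interpolation=cv2.INTER_CUBIC))
cv2.imwrite('pics/top5c.png',cv2.resize(d2['image'][185:255,415:485,::-1],(560,560),interpolation=cv2.INTER_CUBIC))
E
```

```text
3.62 tcp [ 469.7 -310.6   90.2] z [-0.441  0.897 -0.003] y [ 0.002 -0.002 -1.   ] F [ 1.6 -3.   1.3] g 0.545 j [-16.9  24.3 -19.1   0.1 -46.4 -47. ]
```

View pics/side5c.png

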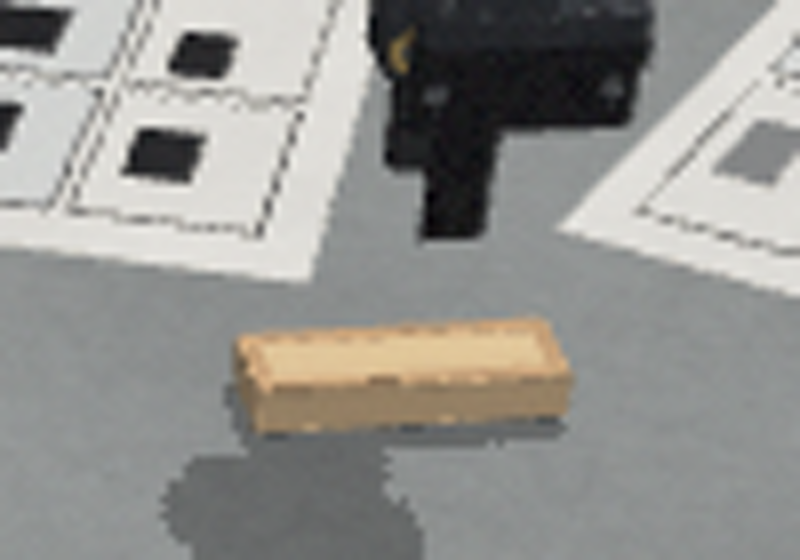

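View pics/top5c.png

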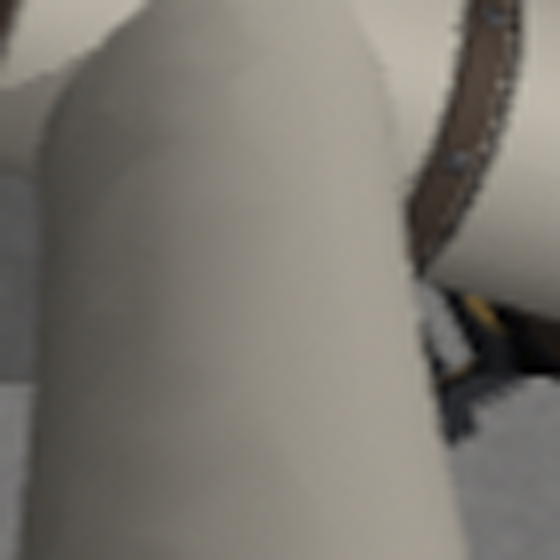

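Emit:
step_arm --moves '[[[0,0,0,0,0,0,100],[0,0,0,0,0,0,100],[0,0,0,0,0,0,100],[0,0,0,0,0,0,100],[0,0,0,0,0,0,100]]]'

```text
time_s: 4.08
tcp_pos: [0.4708, -0.3034, 0.0893]
ee_rot: [[0.891, 0.0, -0.455], [0.455, -0.0, 0.891], [0.0, -1.0, -0.0]]
wrist_force: [0.6, 0.2, 0.2]
gripper_width: 0.953
```

```bash
python3 - <<'E'
from go import *
st();go([473.4,-300.7,17.5],down(117.4)); 
E
```

```text
4.08 tcp [ 470.8 -303.4   89.3] z [-0.455  0.891 -0.   ] y [ 0. -0. -1.] F [0.6 0.2 0.2] g 0.953 j [-16.2  24.2 -19.5  -0.  -46.3 -46.7]
rot [ 0.0001 -0.0062  0.0002] shift cm [0.35 7.18 0.12]
```

Emit:
step_arm --moves '[[[0,0.006,0,0.35,1.8,0.1,100],[0,0.006,0,0.35,3.8,0.1,100],[0,0.006,0,0.35,5.6,0.1,80],[0,0.006,0,0.35,6.8,0.1,75],[0,0.006,0,0.35,7.2,0.1,70]]]'

```text
time_s: 4.5
tcp_pos: [0.4721, -0.3006, 0.015]
ee_rot: [[0.894, -0.004, -0.449], [0.449, 0.001, 0.894], [-0.003, -1.0, 0.003]]
wrist_force: [-1.4, -0.1, -0.4]
gripper_width: 0.849
```

```bash
python3 - <<'E'
from go import *
st();go([473.4,-300.7,17.5],down(117.4)); 
E
```

```text
4.5 tcp [ 472.1 -300.6   15. ] z [-0.449  0.894  0.003] y [-0.004  0.001 -1.   ] F [-1.4 -0.1 -0.4] g 0.849 j [-15.9  30.3 -22.9  -0.  -37.  -47.4]
rot [-0.003  -0.0129 -0.0028] shift cm [ 0.12 -0.25 -0.07]
```

Emit:
step_arm --moves '[[[0,-0.012,0,0.1,0,0,20],[0,-0.012,0,0.1,0,0,20],[0,-0.012,0,0.1,0,0,20],[0,-0.012,0,0.1,0,0,20],[0,-0.012,0,0.1,0,0,20]]]'

```text
time_s: 4.92
tcp_pos: [0.4744, -0.3013, 0.0179]
ee_rot: [[0.889, 0.001, -0.459], [0.459, -0.0, 0.889], [0.001, -1.0, -0.001]]
wrist_force: [0.5, 1.1, 2.3]
gripper_width: 0.474
```

Emit:
step_arm --moves '[[[0,0,0,0,0,0,20],[0,0,0,0,0,0,20],[0,0,0,0,0,0,20],[0,0,0,0,0,0,20],[0,0,0,0,0,0,20]]]'

```text
time_s: 5.33
tcp_pos: [0.4744, -0.3013, 0.0179]
ee_rot: [[0.889, 0.001, -0.459], [0.459, -0.0, 0.889], [0.001, -1.0, -0.001]]
wrist_force: [-1.3, 2.5, 6.2]
gripper_width: 0.479
```

```bash
python3 - <<'E'
from go import *
st();print(r.sense()['effort'])
E
```

```text
5.33 tcp [ 474.4 -301.3   17.9] z [-0.459  0.889 -0.001] y [ 0.001 -0.    -1.   ] F [-1.3  2.5  6.2] g 0.479 j [-15.9  30.1 -22.7   0.  -37.2 -46.8]
[ -0.8605 -36.2881  11.4771   2.7193   0.3566   0.0153]
```

Gripped firmly now (width 0.479 ≈ 42 mm). I lift slowly and check.

Emit:
step_arm --moves '[[[0,0,0,0,-0.5,0,20],[0,0,0,0,-1,0,20],[0,0,0,0,-2,0,20],[0,0,0,0,-3.5,0,20],[0,0,0,0,-5,0,20]]]'

```text
time_s: 5.75
tcp_pos: [0.4737, -0.3013, 0.0677]
ee_rot: [[0.889, -0.001, -0.458], [0.458, 0.0, 0.889], [-0.001, -1.0, 0.001]]
wrist_force: [0.3, 0.6, -1.2]
gripper_width: 0.478
```

```bash
python3 - <<'E'
from go import *
d=cap('side','side6');st()
cv2.imwrite('pics/side6c.png',cv2.resize(d['image'][90:160,330:430,::-1],(800,560),interpolation=cv2.INTER_CUBIC))
go([521,92.5,90],down(205.75)); 
E
```

```text
5.8 tcp [ 475.8 -302.2   71.2] z [-0.459  0.888 -0.005] y [ 0.005 -0.003 -1.   ] F [ 0.9 -0.4  0.9] g 0.479 j [-15.9  25.7 -20.2   0.1 -43.8 -46.8]
rot [ 0.0063 -1.543  -0.0009] shift cm [22.15 -1.96 32.98]
```

View pics/side6c.png

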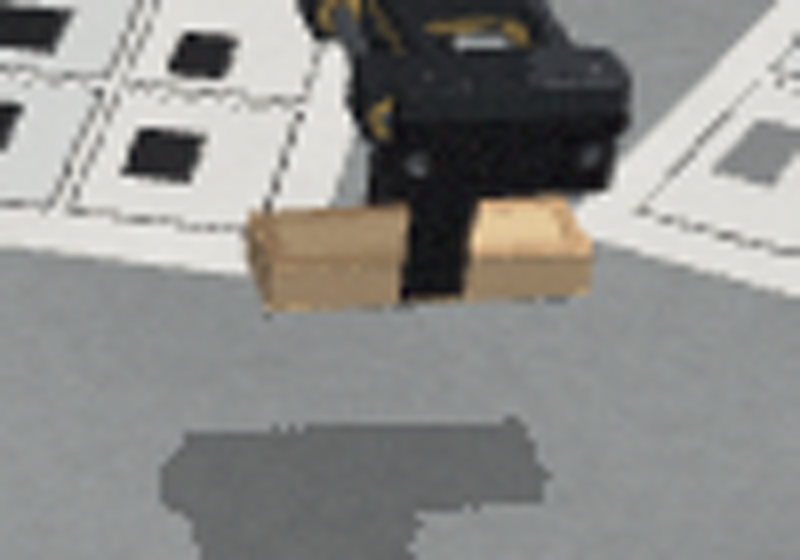

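Emit:
step_arm --moves '[[[0,-0.115,0,1.5,-1,2.3,20],[0,-0.23,0,3.3,-2,4.8,20],[0,-0.345,0,5,-2,7.5,20],[0,-0.46,0,7,-2,10.2,20],[0,-0.575,0,9,-2,13,20]]]'

```text
time_s: 6.22
tcp_pos: [0.4944, -0.1434, 0.0876]
ee_rot: [[0.492, 0.001, -0.87], [0.87, 0.0, 0.492], [0.001, -1.0, -0.001]]
wrist_force: [-0.2, -0.2, -0.5]
gripper_width: 0.477
```

```bash
python3 - <<'E'
from go import *
st();go([521,92.5,90],down(205.75)); 
E
```

```text
6.22 tcp [ 494.4 -143.4   87.6] z [-0.87   0.492 -0.001] y [ 0.001  0.    -1.   ] F [-0.2 -0.2 -0.5] g 0.477 j [  1.9  20.6 -25.9   0.  -43.4 -31.4]
rot [ 0.0012 -0.9642  0.0001] shift cm [21.84 -0.24  9.3 ]
```

Emit:
step_arm --moves '[[[0,-0.115,0,3,0,0.5,20],[0,-0.23,0,6,0,1.3,20],[0,-0.345,0,9,0,2.3,20],[0,-0.46,0,11.8,0,3.5,20],[0,-0.575,0,14.5,0,5,20]]]'

```text
time_s: 6.63
tcp_pos: [0.5236, 0.0078, 0.0873]
ee_rot: [[-0.061, 0.001, -0.998], [0.998, 0.0, -0.061], [0.0, -1.0, -0.001]]
wrist_force: [0.4, -0.2, 0.5]
gripper_width: 0.479
```

```bash
python3 - <<'E'
from go import *
st();go([521,92.5,90],down(205.75)); 
E
```

```text
6.63 tcp [523.6   7.8  87.3] z [-0.998 -0.061 -0.001] y [ 0.001  0.    -1.   ] F [ 0.4 -0.2  0.5] g 0.479 j [ 18.6  21.4 -24.7   0.  -43.8 -15.1]
rot [ 0.0011 -0.3882 -0.0002] shift cm [ 8.47 -0.26 -0.25]
```

Emit:
step_arm --moves '[[[0,-0.11,0,2,0,-0.1,20],[0,-0.22,0,4,0,-0.1,20],[0,-0.32,0,6.2,0,-0.2,20],[0,-0.388,0,8.2,0,-0.2,20],[0,-0.388,0,8.4,0,-0.2,20]]]'

```text
time_s: 7.05
tcp_pos: [0.5208, 0.0928, 0.0875]
ee_rot: [[-0.434, 0.002, -0.901], [0.901, 0.001, -0.434], [-0.0, -1.0, -0.002]]
wrist_force: [0.0, -0.5, -0.4]
gripper_width: 0.482
```

Emit:
step_arm --moves '[[[0,0,0,0,0.5,0,20],[0,0,0,0,1,0,20],[0,0,0,0,1.5,0,20],[0,0,0,0,2,0,20],[0,0,0,0,2,0,20]]]'

```text
time_s: 7.47
tcp_pos: [0.5194, 0.089, 0.0655]
ee_rot: [[-0.427, -0.003, -0.904], [0.904, -0.001, -0.427], [0.0, -1.0, 0.003]]
wrist_force: [0.1, -0.4, -1.2]
gripper_width: 0.48
```

```bash
python3 - <<'E'
from go import *
d=cap('side','side7');d2=cap('top','top7');st();go([521,92.5,45],down(205.75)); 
cv2.imwrite('pics/side7c.png',cv2.resize(d['image'][150:260,270:380,::-1],(590,590),interpolation=cv2.INTER_CUBIC))
E
```

```text
7.57 tcp [520.2  89.5  66.6] z [-0.904 -0.428  0.001] y [-0.001 -0.001 -1.   ] F [ 1.2 -0.3  0.4] g 0.48 j [ 27.4  23.5 -25.2   0.  -41.4  -2. ]
rot [-0.001  -0.007  -0.0001] shift cm [ 0.24  2.16 -0.2 ]
```

View pics/side7c.png

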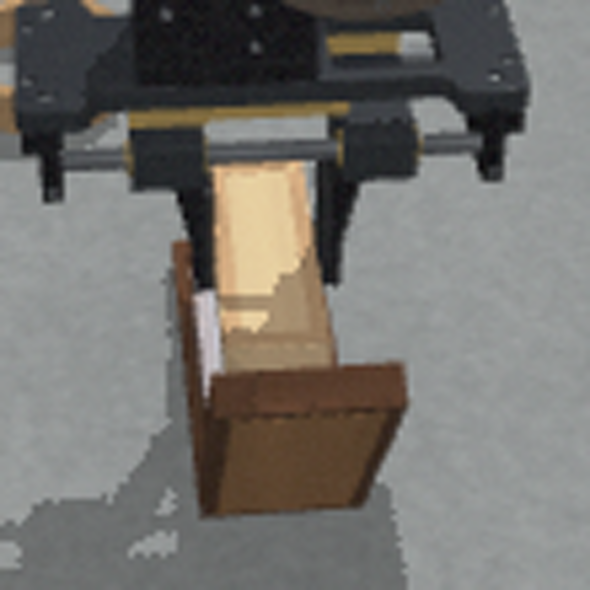

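View pics/top7.png

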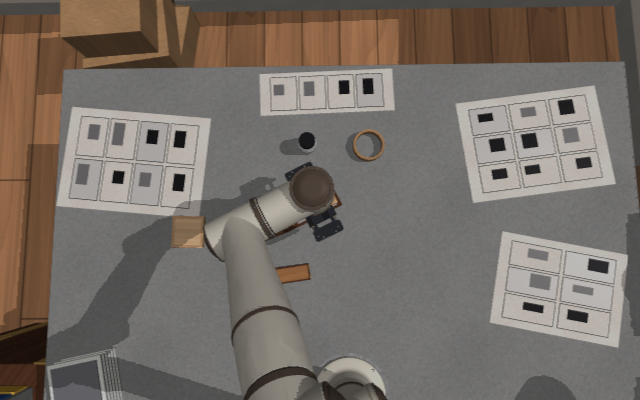

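Emit:
step_arm --moves '[[[0,-0.007,0,0.15,0.6,-0.1,20],[0,-0.007,0,0.2,1.4,-0.15,20],[0,-0.007,0,0.2,2.2,-0.15,20],[0,-0.007,0,0.2,2.6,-0.15,20],[0,-0.007,0,0.2,2.6,-0.15,20]]]'

```text
time_s: 7.98
tcp_pos: [0.5198, 0.0922, 0.0395]
ee_rot: [[-0.435, -0.003, -0.9], [0.9, -0.001, -0.435], [0.0, -1.0, 0.003]]
wrist_force: [-0.3, -0.2, -0.5]
gripper_width: 0.477
```

```bash
python3 - <<'E'
from go import *
d=cap('side','side8');s=st();go([521,92.5,29],down(205.75)); 
cv2.imwrite('pics/side8c.png',cv2.resize(d['image'][190:260,290:360,::-1],(560,560),interpolation=cv2.INTER_CUBIC))
# predicted crop coordinates of panel far end top corners (tool x=-59) at z18 over bottom
for x in(-59,59):
  for z in(-21,21):
    P=s['tcp_pos']+s['ee_rot']@np.array([x,0,z])/1000; print(x,z,((proj(d,P)-[290,190]+.5)*8-.5).round(0))
E
```

```text
8.03 tcp [520.3  92.4  40.1] z [-0.9   -0.435  0.002] y [-0.002 -0.001 -1.   ] F [-0.1 -0.2 -1.1] g 0.479 j [ 27.7  25.8 -26.4  -0.  -37.9  -1.9]
rot [-0.002   0.0011 -0.0001] shift cm [-0.02  1.11 -0.07]
-59 -21 [136.   9.]
-59 21 [279.   1.]
59 -21 [167. 289.]
59 21 [325. 279.]
```

View pics/side8c.png

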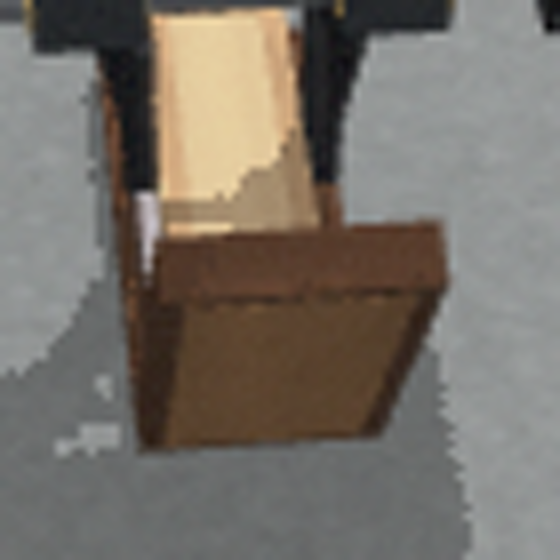

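```bash
python3 - <<'E'
from go import *
d=cap('side');fx=np.array([-.4344,.9007]);fy=np.array([-.9007,-.4344])
f=lambda x,y,z:onz(d,290+(x+.5)/8-.5,190+(y+.5)/8-.5,z)[:2]*1000
p=(f(150,15,.0405)+f(287,8,.0405))/2; e=(f(98,40,.014)+f(308,28,.014))/2
print(p,e,(p-e)@fx,(p-e)@fy)
E
```

```text
[541.8515  41.3884] [553.85    22.3999] 22.315061174156696 2.5584089275268203
```

Emit:
step_arm --moves '[[[0,0,0,0,0.3,0,20],[0,0,0,0,0.6,0,20],[0,0,0,0,0.9,0,20],[0,0,0,0,1.15,0,20],[0,0,0,0,1.15,0,20]]]'

```text
time_s: 8.5
tcp_pos: [0.5204, 0.0925, 0.029]
ee_rot: [[-0.435, -0.001, -0.9], [0.9, -0.0, -0.435], [0.0, -1.0, 0.001]]
wrist_force: [0.4, -0.5, -0.2]
gripper_width: 0.477
```

```bash
python3 - <<'E'
from go import *
s=st()
E
```

```text
8.5 tcp [520.4  92.5  29. ] z [-0.9   -0.435  0.001] y [-0.001 -0.    -1.   ] F [ 0.4 -0.5 -0.2] g 0.477 j [ 27.7  26.8 -26.9  -0.  -36.3  -1.9]
```

Emit:
step_arm --moves '[[[0,0,0,0,0.1,0,20],[0,0,0,0,0.2,0,20],[0,0,0,0,0.25,0,20],[0,0,0,0,0.25,0,20],[0,0,0,0,0.25,0,20]]]'

```text
time_s: 8.92
tcp_pos: [0.5209, 0.0927, 0.0271]
ee_rot: [[-0.435, 0.0, -0.9], [0.9, 0.0, -0.435], [0.0, -1.0, -0.0]]
wrist_force: [0.3, -0.4, -1.0]
gripper_width: 0.475
```

```bash
python3 - <<'E'
from go import *
s=st()
E
```

```text
8.92 tcp [520.9  92.7  27.1] z [-0.9   -0.435 -0.   ] y [ 0.  0. -1.] F [ 0.3 -0.4 -1. ] g 0.475 j [ 27.7  27.  -27.   -0.  -36.   -1.9]
```

Emit:
step_arm --moves '[[[0,0,0,0,0,0,65],[0,0,0,0,0,0,65],[0,0,0,0,0,0,65],[0,0,0,0,0,0,65],[0,0,0,0,-1,0,65]]]'

```text
time_s: 9.33
tcp_pos: [0.5195, 0.092, 0.0358]
ee_rot: [[-0.435, -0.004, -0.9], [0.9, -0.002, -0.435], [0.0, -1.0, 0.004]]
wrist_force: [0.0, 0.3, -0.4]
gripper_width: 0.639
```

Emit:
step_arm --moves '[[[0,0,0,0,-4,0,65],[0,0,0,0,-8,0,65],[0,0,0,0,-12,0,40],[0,0,0,0,-16,0,20],[0,0,0,0,-19,0,0]]]'

```text
time_s: 9.75
tcp_pos: [0.5215, 0.0927, 0.232]
ee_rot: [[-0.436, 0.005, -0.9], [0.9, 0.002, -0.436], [-0.001, -1.0, -0.005]]
wrist_force: [0.6, 0.5, 0.8]
gripper_width: 0.509
```

```bash
python3 - <<'E'
from go import *
d=cap('side','side9');d2=cap('top','top9');s=st()
cv2.imwrite('pics/side9c.png',cv2.resize(d['image'][150:260,270:380,::-1],(590,590),interpolation=cv2.INTER_CUBIC))
E
```

```text
9.85 tcp [523.9  93.6 234.5] z [-0.9   -0.436 -0.014] y [ 0.014  0.005 -1.   ] F [ 0.9 -1.1 -0.9] g 0.414 j [ 27.7  12.5 -13.1   0.1 -63.6  -1.9]
```

View pics/side9c.png

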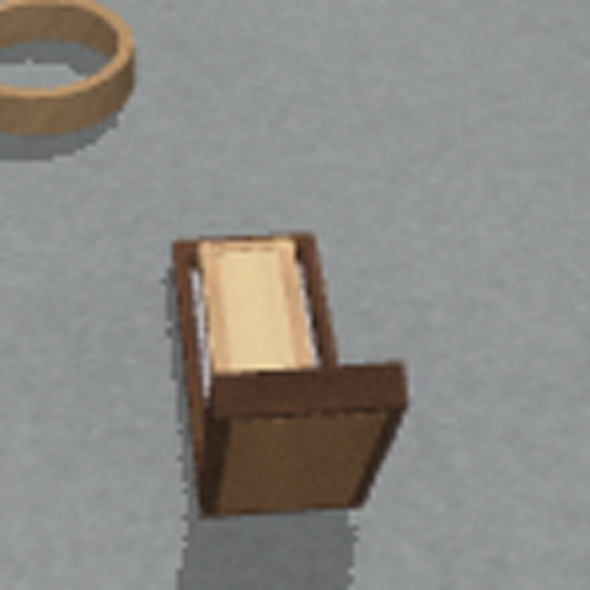

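View pics/side9.png

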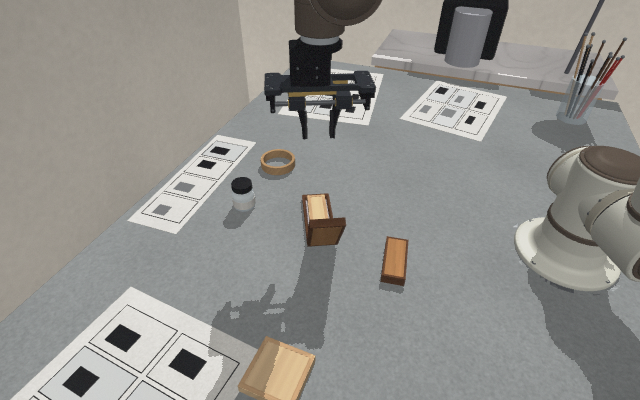

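```bash
python3 - <<'E'
from go import *
d=cap('side');fx=np.array([-.4344,.9007]);fy=np.array([-.9007,-.4344])
k=590/110
f=lambda x,y,z:onz(d,270+(x+.5)/k-.5,150+(y+.5)/k-.5,z)[:2]*1000
p=(f(199,241,.024)+f(297,237,.024))/2; e=(f(173,242,.014)+f(313,233,.014))/2
print(p,e,(p-e)@fx,(p-e)@fy)
im=d['image'];cv2.imwrite('pics/s10.png',cv2.resize(im[190:225,300:335,::-1],(560,560),interpolation=cv2.INTER_CUBIC))
E
```

```text
[547.1083  34.2811] [553.849   22.6451] 13.40868202494414 1.0166632628785897
```

View pics/s10.png

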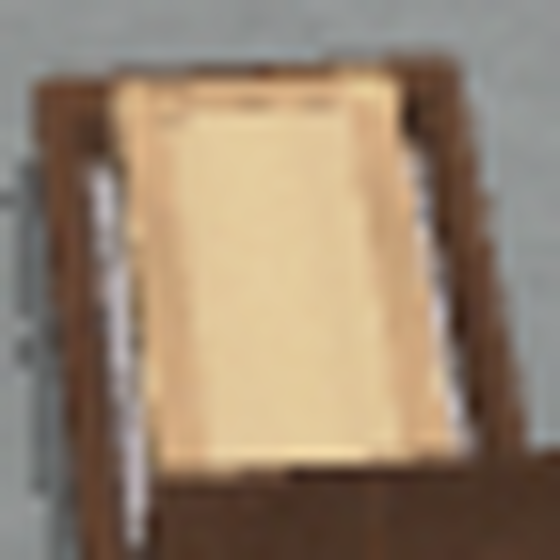

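Emit:
step_arm --moves '[[[0,0,0,3.8,0,0,0],[0,0,0,7.8,0,0,0],[0,0,0,11.8,0,0,0],[0,0,0,15.8,0,0,0],[0,0,0,19.5,0,0,0]]]'

```text
time_s: 10.32
tcp_pos: [0.4341, 0.2691, 0.2261]
ee_rot: [[-0.435, -0.002, -0.9], [0.9, -0.002, -0.435], [-0.001, -1.0, 0.002]]
wrist_force: [0.7, -0.6, -0.5]
gripper_width: 0.033
```

```bash
cat >> go.py <<'E'
FX=np.array([-.4344,.9007]);FY=np.array([-.9007,-.4344]);C=np.array([521,92.5])
def fw(x,y=0): return C+FX*x+FY*y
E
python3 - <<'E'
from go import *
st(); go([*fw(197),126],down(205.75))
E
```

```text
10.32 tcp [434.1 269.1 226.1] z [-0.9   -0.435  0.002] y [-0.002 -0.002 -1.   ] F [ 0.7 -0.6 -0.5] g 0.033 j [ 50.   11.3 -15.9  -0.  -62.9 -24.2]
rot [-0.0023  0.0009 -0.0006] shift cm [ 0.03 10.01 -0.18]
```

Emit:
step_arm --moves '[[[0,0,0,0,2.5,-0.1,0],[0,0,0,0,5,-0.1,0],[0,0,0,0,7.5,-0.1,0],[0,0,0,0,10,-0.1,0],[0,0,0,0,10,-0.1,0]]]'

```text
time_s: 10.73
tcp_pos: [0.4332, 0.2655, 0.1214]
ee_rot: [[-0.434, -0.01, -0.901], [0.901, -0.009, -0.434], [-0.004, -1.0, 0.013]]
wrist_force: [0.4, -0.4, -0.8]
gripper_width: 0.007
```

```bash
python3 - <<'E'
from go import *
d=cap('side','side11');s=st()
x0=(s['tcp_pos'][:2]*1000-C)@FX; y0=(s['tcp_pos'][:2]*1000-C)@FY;z0=s['tcp_pos'][2]*1000
print('frame xy',x0,y0)
for th in [2.1,1.95,1.8,1.65,1.5,1.35,1.2,1.05,.9,.75,.6,.45,.3,.15,.05,0]:
    if th>1.57: x=75-150*np.cos(th)+15*np.sin(th)+10; z=115+ (2.1-th)/(.53)*20+11
    else: sl=125; x=75-sl*np.cos(th)+15*np.sin(th)+10; z=14+sl*np.sin(th)+15*np.cos(th)+11
    print(th,'abs x %.0f z %.0f'%(x,z))
E
```

```text
10.78 tcp [434.9 266.7 124.2] z [-0.9   -0.435  0.008] y [-0.006 -0.006 -1.   ] F [0.4 0.5 0.5] g 0.005 j [ 49.8  17.6 -23.8  -0.  -49.  -23.9]
frame xy 194.28568236824287 1.8965413606444428
2.1 abs x 174 z 126
1.95 abs x 154 z 132
1.8 abs x 134 z 137
1.65 abs x 112 z 143
1.5 abs x 91 z 151
1.35 abs x 72 z 150
1.2 abs x 54 z 147
1.05 abs x 36 z 141
0.9 abs x 19 z 132
0.75 abs x 4 z 121
0.6 abs x -10 z 108
0.45 abs x -21 z 93
0.3 abs x -30 z 76
0.15 abs x -36 z 59
0.05 abs x -39 z 46
0 abs x -40 z 40
```

View pics/side11.png

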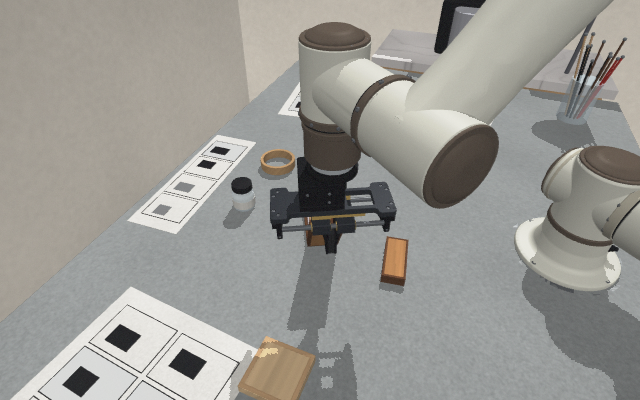

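Emit:
step_arm --moves '[[[0,0,0,-1.5,0,0,0],[0,0,0,-3,-0.4,0,0],[0,0,0,-4.5,-0.8,0,0],[0,0,0,-6,-1.2,0,0],[0,0,0,-7.5,-1.6,0,0]]]'

```text
time_s: 11.2
tcp_pos: [0.471, 0.2018, 0.1457]
ee_rot: [[-0.436, 0.004, -0.9], [0.9, 0.003, -0.436], [0.001, -1.0, -0.005]]
wrist_force: [-0.8, 2.4, 1.0]
gripper_width: 0.005
```

```bash
cat >> go.py <<'E'
def fr(s):
    p=s['tcp_pos']*1000; print('frame x %.1f y %.1f z %.1f'%((p[:2]-C)@FX,(p[:2]-C)@FY,p[2]))
E
python3 - <<'E'
from go import *
s=st();fr(s)
E
```

```text
11.2 tcp [471.  201.8 145.7] z [-0.9   -0.436 -0.005] y [ 0.004  0.003 -1.   ] F [-0.8  2.4  1. ] g 0.005 j [ 41.4  16.  -22.6   0.  -51.2 -15.5]
frame x 120.1 y -2.5 z 145.7
```

Emit:
step_arm --moves '[[[0,0,0,-1,-0.2,0.2,0],[0,0,0,-2.2,-0.5,0.2,0],[0,0,0,-3.4,-0.5,0.2,0],[0,0,0,-4.8,-0.5,0.2,0],[0,0,0,-6,-0.4,0.2,0]]]'

```text
time_s: 11.62
tcp_pos: [0.4944, 0.1455, 0.1474]
ee_rot: [[-0.435, 0.001, -0.9], [0.9, 0.001, -0.435], [0.0, -1.0, -0.001]]
wrist_force: [0.3, 1.6, -0.5]
gripper_width: 0.001
```

```bash
python3 - <<'E'
from go import *
d=cap('side','side12');s=st();fr(s)
E
```

```text
11.67 tcp [494.5 143.9 146.8] z [-0.901 -0.434  0.001] y [-0.001 -0.001 -1.   ] F [-0.1 -1.1  0.9] g 0.007 j [ 34.3  16.3 -21.9   0.  -51.9  -8.6]
frame x 57.8 y 1.6 z 146.8
```

View pics/side12.png

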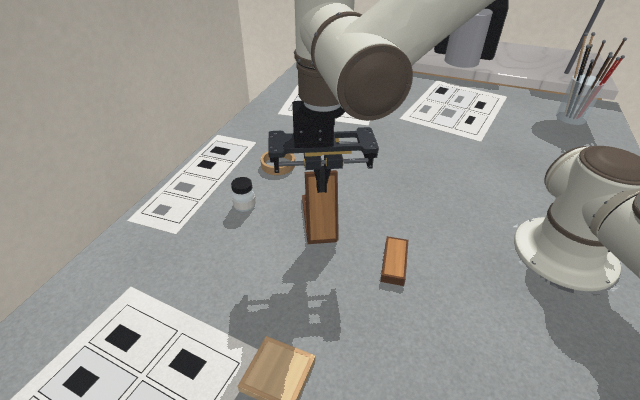

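Emit:
step_arm --moves '[[[0,0,0,-1.6,0.4,0,0],[0,0,0,-2.8,0.9,0,0],[0,0,0,-3.9,1.5,0,0],[0,0,0,-4.9,2.2,0,0],[0,0,0,-5.9,3,0,0]]]'

```text
time_s: 12.08
tcp_pos: [0.5202, 0.0923, 0.1166]
ee_rot: [[-0.435, 0.001, -0.9], [0.9, 0.0, -0.435], [-0.0, -1.0, -0.001]]
wrist_force: [-0.5, 2.0, 1.0]
gripper_width: 0.004
```

```bash
python3 - <<'E'
from go import *
s=st();fr(s)
E
```

```text
12.08 tcp [520.2  92.3 116.6] z [-0.9   -0.435 -0.001] y [ 0.001  0.    -1.   ] F [-0.5  2.   1. ] g 0.004 j [ 27.7  19.5 -22.3   0.  -48.2  -1.9]
frame x 0.2 y 0.8 z 116.6
```

Emit:
step_arm --moves '[[[0,0,0,-1.1,1.1,0,0],[0,0,0,-2.1,2.4,0,0],[0,0,0,-2.8,3.7,0,0],[0,0,0,-3.4,5.2,0,0],[0,0,0,-3.7,6.2,0,0]]]'

```text
time_s: 12.5
tcp_pos: [0.5353, 0.0584, 0.0529]
ee_rot: [[-0.435, -0.002, -0.901], [0.901, -0.001, -0.435], [0.0, -1.0, 0.002]]
wrist_force: [1.2, 1.6, 1.4]
gripper_width: 0.006
```

```bash
python3 - <<'E'
from go import *
d=cap('side','side13');s=st();fr(s)
E
```

```text
12.55 tcp [534.1  58.   51.3] z [-0.901 -0.434  0.006] y [-0.006 -0.002 -1.   ] F [-0.7 -0.8 -0.6] g 0.01 j [ 23.5  25.6 -24.5  -0.  -40.3   2.3]
frame x -36.8 y 3.2 z 51.3
```

View pics/side13.png

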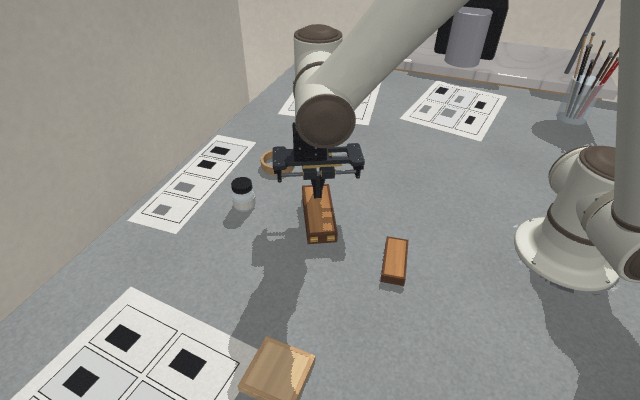

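Emit:
step_arm --moves '[[[0,0,0,-0.1,0.3,-0.2,0],[0,0,0,-0.2,0.6,-0.2,0],[0,0,0,-0.3,0.9,-0.2,0],[0,0,0,-0.3,1.1,-0.2,0],[0,0,0,-0.3,1.15,-0.2,0]]]'

```text
time_s: 12.97
tcp_pos: [0.5389, 0.058, 0.0437]
ee_rot: [[-0.436, 0.001, -0.9], [0.9, -0.0, -0.436], [-0.0, -1.0, -0.001]]
wrist_force: [-0.5, -0.3, 1.7]
gripper_width: 0.001
```

```bash
python3 - <<'E'
from go import *
s=st();fr(s)
E
```

```text
12.97 tcp [538.9  58.   43.7] z [-0.9   -0.436 -0.001] y [ 0.001 -0.    -1.   ] F [-0.5 -0.3  1.7] g 0.001 j [ 23.3  26.4 -24.4   0.  -39.1   2.5]
frame x -38.8 y -1.1 z 43.7
```

Emit:
step_arm --moves '[[[0,0,0,0,0.1,0,0],[0,0,0,0,0.2,0,0],[0,0,0,0,0.3,0,0],[0,0,0,0,0.4,0,0],[0,0,0,0,0.5,0,0]]]'

```text
time_s: 13.38
tcp_pos: [0.5391, 0.0581, 0.0401]
ee_rot: [[-0.436, 0.001, -0.9], [0.9, -0.0, -0.436], [-0.001, -1.0, -0.0]]
wrist_force: [-5.2, -0.5, 17.2]
gripper_width: 0.007
```

```bash
python3 - <<'E'
from go import *
s=st();fr(s)
E
```

```text
13.38 tcp [539.1  58.1  40.1] z [-0.9   -0.436 -0.   ] y [ 0.001 -0.    -1.   ] F [-5.2 -0.5 17.2] g 0.007 j [ 23.3  26.8 -24.6   0.1 -38.6   2.5]
frame x -38.9 y -1.4 z 40.1
```

Emit:
step_arm --moves '[[[0,0,0,0,-1,0,0],[0,0,0,0,-4,0,0],[0,0,0,0,-8,0,30],[0,0,0,0,-12,0,60],[0,0,0,0,-15,0,100]]]'

```text
time_s: 13.8
tcp_pos: [0.5394, 0.0583, 0.1921]
ee_rot: [[-0.436, 0.004, -0.9], [0.9, 0.001, -0.436], [-0.001, -1.0, -0.004]]
wrist_force: [0.8, -0.5, -0.1]
gripper_width: 0.15
```

```bash
python3 - <<'E'
from go import *
d=cap('side','side14');d2=cap('top','top14');s=st();fr(s)
o=np.zeros((560,800,3),np.uint8)
o[:,:560]=cv2.resize(d['image'][180:250,285:355,::-1],(560,560),interpolation=cv2.INTER_CUBIC)
cv2.imwrite('pics/s14c.png',o[:,:560])
print(len(open('log.txt').readlines()))
E
```

```text
13.9 tcp [542.1  59.  195. ] z [-0.9   -0.436 -0.013] y [ 0.013  0.004 -1.   ] F [ 0.2 -0.1  0.2] g 0.237 j [ 23.3  15.8 -14.7   0.1 -58.8   2.5]
frame x -39.3 y -4.4 z 195.0
28
```

View pics/s14c.png

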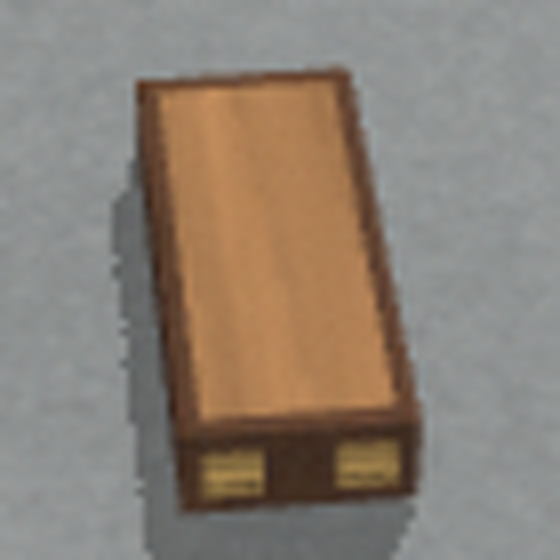

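View pics/top14.png

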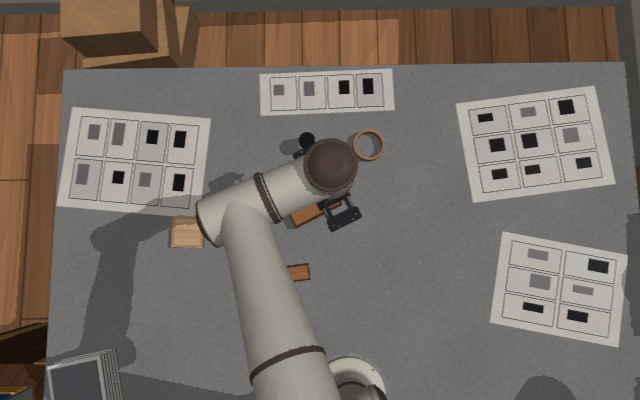

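```bash
python3 - <<'E'
from go import *
d=cap('side')
f=lambda x,y,z:onz(d,285+(x+.5)/8-.5,180+(y+.5)/8-.5,z)[:2]*1000
q=np.array([f(137,82,.029),f(348,70,.029),f(418,425,.029),f(180,440,.029)]);print(q)
c=q.mean(0);print(c,'rel',(c-C)@FX,(c-C)@FY)
a=(q[2]+q[3]-q[0]-q[1])/2;print(np.degrees(np.arctan2(a[1],a[0])),np.linalg.norm(a))
# fit
import json
from scipy.optimize import least_squares
L=[json.loads(l) for l in open('log.txt')]
def Rz(a):return Ro.from_euler('z',a,degrees=True).as_matrix()
def Ry(a):return Ro.from_euler('y',a,degrees=True).as_matrix()
def Rx(a):return Ro.from_euler('x',a,degrees=True).as_matrix()
# orientation check
j,p,R=L[-1]
for s6 in(1,-1):
    M=Rz(j[0])@Ry(j[1]-j[2]-j[4])@Rx(s6*j[5]); print(s6,(M.T@np.array(R)).round(3))
j,p,R=L[0]
for s6 in(1,-1):
    M=Rz(j[0])@Ry(j[1]-j[2]-j[4])@Rx(s6*j[5]); print(s6,(M.T@np.array(R)).round(3))
def fk(t,j):
    # a1,h | L2 | a3,L3 | L6 | lat
    v=np.array([t[5],0,0])
    v=np.array([t[4],0,t[3]])+Ry(-j[4])@v
    v=np.array([0,0,t[2]])+Ry(-j[2])@v
    v=np.array([t[0],t[6],t[1]])+Ry(j[1])@v
    return Rz(j[0])@v
res=lambda t:np.concatenate([fk(t,j)-np.array(p) for j,p,R in L])*1000
o=least_squares(res,[0,.3,.4,0.05,.4,.25,-.16]);print(o.x,np.abs(o.fun).max(),o.cost)
E
```

```text
[[582.3336  36.8833]
 [525.444    8.7223]
 [458.0853 143.8522]
 [514.5538 171.4482]]
[520.1042  90.2265] rel -1.6585839744648299 1.794442134463604
116.61450205344072 150.8291050846453
1 [[ 0.001  1.    -0.   ]
 [ 0.996 -0.001 -0.089]
 [-0.089  0.    -0.996]]
-1 [[ 0.001  1.    -0.   ]
 [ 1.    -0.001 -0.001]
 [-0.001 -0.    -1.   ]]
1 [[-0.     1.    -0.   ]
 [ 0.869  0.     0.495]
 [ 0.495  0.    -0.869]]
-1 [[-0.  1. -0.]
 [ 1.  0.  0.]
 [ 0. -0. -1.]]
[-0.0002  0.1727  0.5651  0.0001  0.4219  0.3076 -0.1599] 0.4858482958683269 0.5950341935382722
```

Emit:
step_arm --moves '[[[0,0,0.12,0,0,0,100],[0,0,0.24,0,0,0,100],[0,0,0.36,0,-1,0,100],[0,0,0.48,0,-2,0,100],[0,0,0.6,0,-3,0,100]]]'

```text
time_s: 14.37
tcp_pos: [0.5379, 0.0582, 0.2181]
ee_rot: [[-0.36, 0.248, -0.9], [0.739, -0.513, -0.437], [-0.569, -0.822, 0.001]]
wrist_force: [-0.8, 0.3, -0.1]
gripper_width: 0.662
```

```bash
cat > kin.py <<'E'
from go import *
import json
from scipy.optimize import least_squares
LOG=[json.loads(l) for l in open('log.txt')]
A=lambda ax,a:Ro.from_euler(ax,a,degrees=True).as_matrix()
T0=np.array([[0,1,0],[1,0,0],[0,0,-1.]])
def fkR(j): return A('z',j[0])@A('y',j[1]-j[2])@A('x',S4*j[3])@A('y',-j[4])@A('x',-j[5])@T0
S4=-1
def fk(t,j):
    v=np.array([t[5],0,0])
    v=np.array([0,t[7],0])+A('y',-j[4])@v
    v=np.array([t[4],t[6],0])+A('x',S4*j[3])@v
    v=np.array([0,0,t[2]])+A('y',-j[2])@v
    v=np.array([0,t[3],t[1]])+A('y',j[1])@v
    return A('z',j[0])@v
E
python3 - <<'E'
from go import *
s=st();fr(s)
import kin
from kin import *
j,p,R=LOG[-1]
for kin.S4 in (1,-1): print(kin.S4,(kin.fkR(j).T@np.array(R)).round(3))
for kin.S4 in (1,-1):
    res=lambda t:np.r_[np.concatenate([fk(t,j)-np.array(p) for j,p,R in LOG])*1000, 1e-3*t]
    o=least_squares(res,[0,.173,.565,-.05,.422,.3076,-.05,-.06]);print(o.x,np.abs(o.fun).max())
E
```

```text
14.37 tcp [537.9  58.2 218.1] z [-0.9   -0.437  0.001] y [ 0.248 -0.513 -0.822] F [-0.8  0.3 -0.1] g 0.662 j [ 37.9  14.1 -34.6  41.4 -57.3 -39.9]
frame x -38.2 y -0.3 z 218.1
1 [[ 0.38  -0.386 -0.841]
 [ 0.896  0.38   0.231]
 [ 0.23  -0.841  0.49 ]]
-1 [[ 1. -0.  0.]
 [-0.  1.  0.]
 [-0. -0.  1.]]
[ 0.     -0.235   0.5786 -0.1767  0.4126 -0.0829 -0.1767  0.1925] 58.986995829266455
[ 0.      0.1606  0.5649 -0.      0.4218  0.2955 -0.     -0.1598] 0.0005648999999997549
```

```bash
cat >> kin.py <<'E'
TP=np.array([0,0.1606,0.5649,0,0.4218,0.2955,0,-0.1598])
LO=np.array([-179.83,-69.29,-61.27,-181.25,-171.15,-177.46]);HI=np.array([179.83,118.12,80.66,117.63,-9.14,177.46])
def refit():
    global TP
    res=lambda t:np.concatenate([fk(t,j)-np.array(p) for j,p,R in LOG])*1000
    TP=least_squares(res,TP).x
def ik(p_mm,R,j0):
    p=np.array(p_mm)/1000
    def res(j): return np.r_[(fk(TP,j)-p)*1000, Ro.from_matrix(fkR(j).T@R).as_rotvec()*300]
    o=least_squares(res,np.clip(j0,LO+.01,HI-.01),bounds=(LO,HI),x_scale=10.); return o.x,np.abs(o.fun).max()
def elbow(j): # forearm end, wrist centre
    v=np.array([TP[4],0,0]);w=v+A('x',S4*j[3])@np.array([0,TP[7],0])
    out=[]
    for q in(v,w):
        q=np.array([0,0,TP[2]])+A('y',-j[2])@q; q=np.array([0,0,TP[1]])+A('y',j[1])@q; out.append(A('z',j[0])@q)
    return out
def tilt(a,yaw=205.75): return down(yaw)@Ro.from_euler('z',a,degrees=True).as_matrix()
E
python3 - <<'E'
import kin
from kin import *
kin.refit(); print(kin.TP)
j0=np.array(LOG[-1][0])
for yaw in (205.75,205.75-30,205.75+30,205.75-60,205.75+60,205.75+90):
  for P in ([521,92.5,80],[480,0,80],[450,-150,80]):
    out=[]
    for sg in (1,-1):
        j=j0.copy()
        if sg==1: lst=np.arange(35,61,5)
        ok=True
        j,e=ik([P[0],P[1],150],tilt(0,yaw),j0)
        for a in np.arange(0,61,5):
            j,e=ik(P,tilt(sg*a,yaw),j); 
            if e>1: break
        out.append((sg*a,round(e,1),j.round(0),[round(q[2]*1000) for q in elbow(j)]))
    print(yaw,P,*out,sep='\n   ')
E
```

```text
[ 0.      0.1606  0.5649  0.5638  0.4218  0.2955 -0.5638 -0.1598]
205.75
   [521, 92.5, 80]
   (np.int64(60), np.float64(0.0), array([ 45.,  34., -48.,  67., -63., -82.]), [209, 228])
   (np.int64(-60), np.float64(0.0), array([ -3.,  42.,   4., -49., -92.,  46.]), [324, 228])
205.75
   [480, 0, 80]
   (np.int64(60), np.float64(0.0), array([ 35.,  30., -61.,  81., -60., -91.]), [229, 228])
   (np.int64(-60), np.float64(0.0), array([-11.,  41.,   1., -44., -94.,  52.]), [313, 228])
205.75
   [450, -150, 80]
   (np.int64(30), np.float64(6.0), array([ -2.,  14., -61.,  87., -26., -57.]), [300, 341])
   (np.int64(-60), np.float64(0.0), array([ -23.,   44.,    6.,  -36., -101.,   58.]), [300, 228])
175.75
   [521, 92.5, 80]
   (np.int64(60), np.float64(0.0), array([ 44.,  42., -25.,  36., -78., -75.]), [191, 228])
   (np.int64(-60), np.float64(0.0), array([-10.,  35., -10., -64., -74.,  42.]), [330, 228])
175.75
   [480, 0, 80]
   (np.int64(60), np.float64(0.0), array([ 39.,  37., -39.,  42., -70., -79.]), [202, 228])
   (np.int64(-60), np.float64(0.0), array([-20.,  35., -11., -58., -79.,
[... 2100 characters left out ...]
y([  -1.,   48.,    2.,   -3., -104.,   88.]), [234, 228])
295.75
   [521, 92.5, 80]
   (np.int64(25), np.float64(5.0), array([ 27.,  16., -41.,  -2.,  -9.,  91.]), [353, 350])
   (np.int64(-60), np.float64(0.0), array([  27.,   52.,   11.,   -1., -109.,   89.]), [230, 228])
295.75
   [480, 0, 80]
   (np.int64(40), np.float64(1.6), array([ -3.,  13., -33., -66., -20., 177.]), [410, 308])
   (np.int64(-60), np.float64(0.0), array([  22.,   48.,   -1.,    4., -101.,   93.]), [221, 228])
295.75
   [450, -150, 80]
   (np.int64(35), np.float64(3.7), array([-21.,  14., -29., -51., -32., 177.]), [416, 326])
   (np.int64(-60), np.float64(0.0), array([ 10.,  45., -12.,  14., -92.,  99.]), [207, 228])
```

```bash
python3 - <<'E'
from kin import *
go([521,92.5,120],tilt(-35,206)); 
E
```

```text
rot [-0.0011 -0.0017 -1.2166] shift cm [8.73 5.88 0.01]
```

Emit:
step_arm --moves '[[[0,0,-0.12,0.8,0.6,0,100],[0,0,-0.24,1.6,1.2,0,100],[0,0,-0.36,2.4,1.8,0,100],[0,0,-0.48,3.2,2.4,0,100],[0,0,-0.6,4.2,3,0,100]]]'

```text
time_s: 14.78
tcp_pos: [0.5303, 0.0751, 0.1692]
ee_rot: [[-0.437, -0.002, -0.899], [0.899, 0.006, -0.437], [0.006, -1.0, -0.001]]
wrist_force: [0.6, -1.4, 0.1]
gripper_width: 0.984
```

```bash
python3 - <<'E'
from kin import *
st();go([521,92.5,100],tilt(-35,206)); 
E
```

```text
14.78 tcp [530.3  75.1 169.2] z [-0.899 -0.437 -0.001] y [-0.002  0.006 -1.   ] F [ 0.6 -1.4  0.1] g 0.984 j [ 25.2  16.7 -17.3  -0.4 -56.    1. ]
rot [ 0.0009 -0.0012 -0.6044] shift cm [1.93 6.93 0.08]
```

Emit:
step_arm --moves '[[[0,0,-0.12,0.4,1.2,0.1,100],[0,0,-0.24,0.8,2.4,0.1,100],[0,0,-0.36,1.2,3.6,0.1,100],[0,0,-0.48,1.6,4.9,0.1,100],[0,0,-0.6,1.9,6.2,0.1,100]]]'

```text
time_s: 15.2
tcp_pos: [0.5219, 0.0912, 0.1075]
ee_rot: [[-0.358, -0.247, -0.9], [0.739, 0.514, -0.435], [0.57, -0.822, -0.002]]
wrist_force: [-0.4, -0.9, -0.9]
gripper_width: 1.004
```

Emit:
step_arm --moves '[[[0,0,0,0,0,0,100],[0,0,0,0,0,0,100],[0,0,0,0,0,0,100],[0,0,0,0,0,0,100],[0,0,0,0,0,0,100]]]'

```text
time_s: 15.62
tcp_pos: [0.5216, 0.0917, 0.1095]
ee_rot: [[-0.363, -0.245, -0.899], [0.743, 0.507, -0.437], [0.563, -0.826, -0.002]]
wrist_force: [-0.6, -0.4, 0.3]
gripper_width: 0.999
```

```bash
python3 - <<'E'
from kin import *
d=cap('side','side15');st();go([521,92.5,17],tilt(-35,206)); 
E
```

```text
15.67 tcp [521.6  91.6 109.5] z [-0.899 -0.437 -0.002] y [-0.245  0.507 -0.826] F [-0.5  0.  -0.5] g 1.003 j [  7.2  29.   -3.4 -34.  -73.1  33.4]
rot [ 0.0025  0.0004 -0.0124] shift cm [-5.12  7.7   0.04]
```

View pics/side15.png

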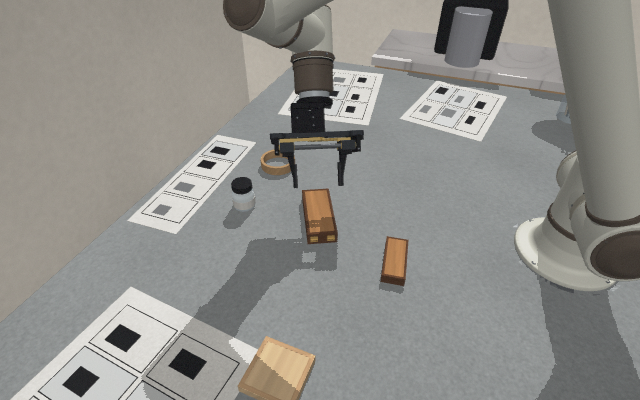

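Emit:
step_arm --moves '[[[0,0,-0.012,-1.4,2,0,100],[0,0,-0.012,-2.8,4,0,100],[0,0,-0.012,-4,6,0,100],[0,0,-0.012,-4.8,7.2,0,100],[0,0,-0.012,-5,7.5,0,100]]]'

```text
time_s: 16.08
tcp_pos: [0.5198, 0.0921, 0.0162]
ee_rot: [[-0.355, -0.254, -0.9], [0.737, 0.517, -0.436], [0.576, -0.818, 0.004]]
wrist_force: [0.0, -0.5, -0.2]
gripper_width: 0.996
```

```bash
python3 - <<'E'
from kin import *
d=cap('side');st();go([521,92.5,17],tilt(-35,206)); 
cv2.imwrite('pics/s16c.png',cv2.resize(d['image'][160:260,270:370,::-1],(600,600),interpolation=cv2.INTER_CUBIC))
E
```

```text
16.13 tcp [520.4  92.   16.8] z [-0.9   -0.436  0.003] y [-0.253  0.517 -0.818] F [ 0.9  0.2 -0.2] g 1.002 j [  6.6  36.7  -5.8 -36.5 -65.7  40.1]
rot [-0.0008 -0.0034  0.0018] shift cm [ 0.03 -0.   -0.08]
```

View pics/s16c.png

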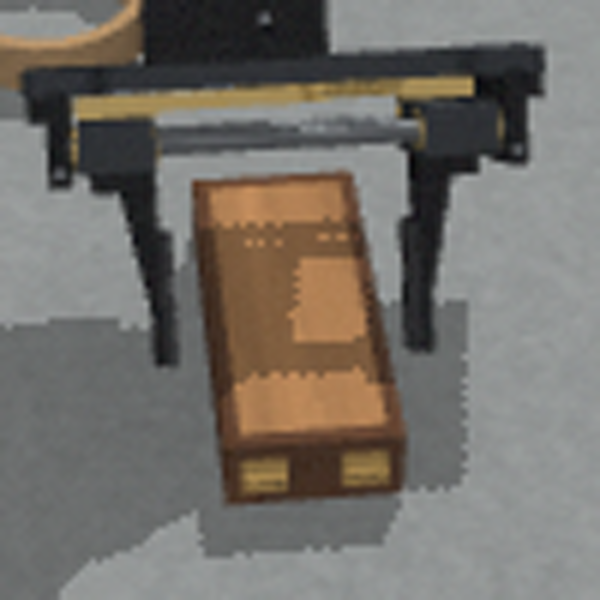

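Emit:
step_arm --moves '[[[0,0,0,0,0,0.15,50],[0,0,0,0,0,0.15,50],[0,0,0,0,0,0.15,50],[0,0,0,0,0,0.15,50],[0,0,0,0,0,0.15,50]]]'

```text
time_s: 16.55
tcp_pos: [0.5204, 0.0908, 0.019]
ee_rot: [[-0.358, -0.249, -0.9], [0.736, 0.517, -0.436], [0.574, -0.819, -0.002]]
wrist_force: [-0.6, -0.7, 2.7]
gripper_width: 0.73
```

Emit:
step_arm --moves '[[[0,0,0,0,0,0,50],[0,0,0,0,0,0,50],[0,0,0,0,0,0,50],[0,0,0,0,0,0,50],[0,0,0,0,0,0,50]]]'

```text
time_s: 16.97
tcp_pos: [0.5204, 0.0908, 0.0189]
ee_rot: [[-0.358, -0.25, -0.9], [0.736, 0.517, -0.436], [0.574, -0.819, -0.001]]
wrist_force: [-0.8, -1.7, 6.2]
gripper_width: 0.734
```

```bash
python3 - <<'E'
from kin import *
s=st();fr(s)
# lift straight up 80 in tool axes
go([*(s['tcp_pos'][:2]*1000),110],s['ee_rot'])
E
```

```text
16.97 tcp [520.4  90.8  18.9] z [-0.9   -0.436 -0.001] y [-0.25   0.517 -0.819] F [-0.8 -1.7  6.2] g 0.734 j [  6.5  36.4  -5.9 -36.5 -65.7  40.2]
frame x -1.2 y 1.3 z 18.9
rot [0. 0. 0.] shift cm [ 5.23 -7.45 -0.01]
```

Emit:
step_arm --moves '[[[0,0,0,0.3,-0.5,0,50],[0,0,0,1.2,-1.7,0,50],[0,0,0,2.4,-3.4,0,50],[0,0,0,3.8,-5.4,0,50],[0,0,0,5.2,-7.4,0,50]]]'

```text
time_s: 17.38
tcp_pos: [0.5193, 0.0908, 0.109]
ee_rot: [[-0.355, -0.251, -0.901], [0.738, 0.517, -0.435], [0.574, -0.819, 0.002]]
wrist_force: [0.7, -0.9, -4.5]
gripper_width: 0.732
```

```bash
python3 - <<'E'
from kin import *
d=cap('side');s=st();fr(s)
cv2.imwrite('pics/s17c.png',cv2.resize(d['image'][130:260,250:380,::-1],(600,600),interpolation=cv2.INTER_CUBIC))
E
```

```text
17.43 tcp [521.9  90.7 114.4] z [-0.9   -0.437 -0.007] y [-0.244  0.516 -0.821] F [ 0.5  1.2 -0.3] g 0.735 j [  6.8  28.7  -3.1 -34.3 -73.8  33.6]
frame x -2.0 y -0.1 z 114.4
```

View pics/s17c.png

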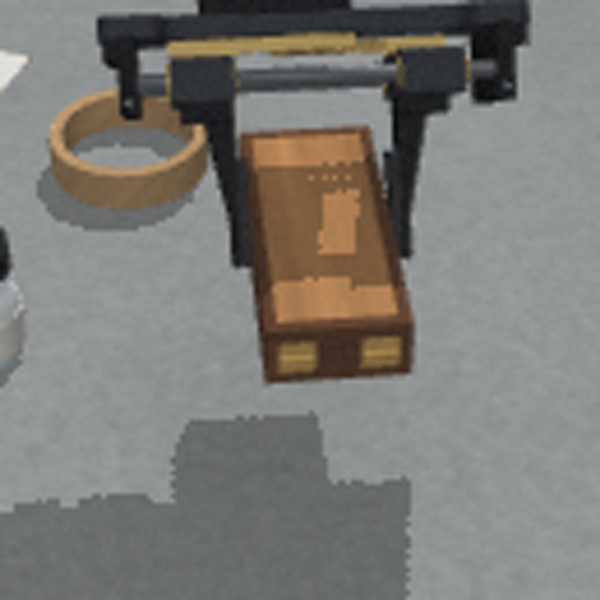

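Emit:
step_arm --moves '[[[0,0,0.06,0,0,0,50],[0,0,0.16,0,0,0,50],[0,0,0.27,0,0,0,50],[0,0,0.38,0,0,0,50],[0,0,0.49,0,0,0,50]]]'

```text
time_s: 17.85
tcp_pos: [0.5199, 0.0911, 0.109]
ee_rot: [[-0.432, -0.05, -0.901], [0.894, 0.107, -0.434], [0.118, -0.993, -0.002]]
wrist_force: [-0.1, -1.3, -5.4]
gripper_width: 0.731
```

Emit:
step_arm --moves '[[[0,0,0.11,0,0,0,50],[0,0,0.22,0,0,0,50],[0,0,0.33,0,0,0,50],[0,0,0.44,0,0,0,50],[0,0,0.55,0,0,0,50]]]'

```text
time_s: 18.27
tcp_pos: [0.519, 0.0915, 0.1086]
ee_rot: [[-0.396, 0.183, -0.9], [0.818, -0.375, -0.436], [-0.417, -0.909, -0.001]]
wrist_force: [1.0, -2.5, -3.7]
gripper_width: 0.732
```

```bash
python3 - <<'E'
from kin import *
s=st();fr(s)
go([520,91,110],tilt(55,206))
E
```

```text
18.27 tcp [519.   91.5 108.6] z [-0.9   -0.436 -0.001] y [ 0.183 -0.375 -0.909] F [ 1.  -2.5 -3.7] g 0.732 j [ 38.   20.  -39.5  37.2 -42.4 -42.7]
frame x -0.0 y 2.3 z 108.6
rot [-0.0007 -0.0032  0.53  ] shift cm [-0.14 -0.09 -0.07]
```

Emit:
step_arm --moves '[[[0,0,0.11,0,0,0,50],[0,0,0.22,0,0,0,50],[0,0,0.33,0,0,0,50],[0,0,0.43,0,0,0,50],[0,0,0.52,0,0,0,50]]]'

```text
time_s: 18.68
tcp_pos: [0.5196, 0.0916, 0.1079]
ee_rot: [[-0.254, 0.355, -0.9], [0.526, -0.73, -0.437], [-0.812, -0.584, -0.001]]
wrist_force: [0.3, -0.8, -5.0]
gripper_width: 0.726
```

Emit:
step_arm --moves '[[[0,0,0,0,0,0,50],[0,0,0,0,0,0,50],[0,0,0,0,0,0,50],[0,0,0,0,0,0,50],[0,0,0,0,0,0,50]]]'

```text
time_s: 19.1
tcp_pos: [0.5203, 0.0907, 0.1091]
ee_rot: [[-0.253, 0.353, -0.901], [0.529, -0.729, -0.434], [-0.81, -0.587, -0.002]]
wrist_force: [-0.0, 0.2, -5.2]
gripper_width: 0.734
```

```bash
python3 - <<'E'
from kin import *
d=cap('side');d2=cap('top','top18');s=st();fr(s)
go([520,91,100],tilt(55,206))
cv2.imwrite('pics/s18c.png',cv2.resize(d['image'][100:270,230:400,::-1],(600,600),interpolation=cv2.INTER_CUBIC))
E
```

```text
19.2 tcp [520.2  90.6 109. ] z [-0.901 -0.434 -0.002] y [ 0.353 -0.729 -0.586] F [ 0.2 -0.9 -5.6] g 0.732 j [ 44.5  28.6 -47.3  62.8 -59.7 -74.6]
frame x -1.3 y 1.6 z 109.0
rot [-0.0027 -0.0039  0.0154] shift cm [0.75 0.49 0.  ]
```

View pics/s18c.png

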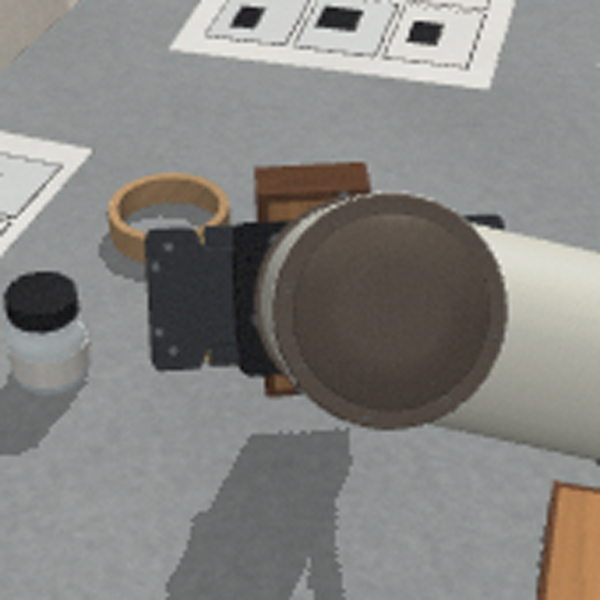

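Emit:
step_arm --moves '[[[0,0,0.015,0.5,0.35,0,50],[0,0,0.015,1.05,0.75,0,50],[0,0,0.015,1.6,1.15,0,50],[0,0,0.015,2.1,1.5,0,50],[0,0,0.015,2.4,1.75,0,50]]]'

```text
time_s: 19.62
tcp_pos: [0.5199, 0.0906, 0.0778]
ee_rot: [[-0.25, 0.356, -0.9], [0.515, -0.738, -0.435], [-0.82, -0.573, 0.001]]
wrist_force: [0.0, 0.4, -4.8]
gripper_width: 0.736
```

```bash
python3 - <<'E'
from kin import *
s=st();fr(s)
print(np.degrees(np.arccos(-s['ee_rot'][2,1])), s['ee_rot'].T@[0,0,-1])
E
```

```text
19.62 tcp [519.9  90.6  77.8] z [-0.9   -0.435  0.001] y [ 0.356 -0.738 -0.573] F [ 0.   0.4 -4.8] g 0.736 j [ 43.8  32.1 -48.5  66.1 -58.4 -79.4]
frame x -1.3 y 1.8 z 77.8
55.04272216136684 [ 0.8196  0.573  -0.0012]
```

Tilt is now 55.04° (exactly 90° turned). I go down in 1 mm steps, watching the force.

Emit:
step_arm --moves '[[[0,0,0,0.08,0.055,0,50],[0,0,0,0.16,0.11,0,50],[0,0,0,0.2,0.14,0,50],[0,0,0,0.2,0.14,0,50],[0,0,0,0.2,0.14,0,50]]]'

```text
time_s: 20.03
tcp_pos: [0.5201, 0.0907, 0.0765]
ee_rot: [[-0.249, 0.357, -0.9], [0.516, -0.738, -0.435], [-0.82, -0.573, -0.0]]
wrist_force: [0.6, -0.1, -4.7]
gripper_width: 0.732
```

```bash
python3 - <<'E'
from kin import *
s=st();fr(s)
E
```

```text
20.03 tcp [520.1  90.7  76.5] z [-0.9   -0.435 -0.   ] y [ 0.357 -0.738 -0.573] F [ 0.6 -0.1 -4.7] g 0.732 j [ 43.8  32.2 -48.6  66.3 -58.3 -79.7]
frame x -1.2 y 1.6 z 76.5
```

Emit:
step_arm --moves '[[[0,0,0,0.05,0.035,0,50],[0,0,0,0.1,0.07,0,50],[0,0,0,0.15,0.1,0,50],[0,0,0,0.15,0.1,0,50],[0,0,0,0.15,0.1,0,50]]]'

```text
time_s: 20.45
tcp_pos: [0.5202, 0.0903, 0.0764]
ee_rot: [[-0.247, 0.358, -0.9], [0.513, -0.74, -0.435], [-0.822, -0.569, -0.001]]
wrist_force: [-5.4, 0.3, 5.6]
gripper_width: 0.731
```

```bash
python3 - <<'E'
from kin import *
s=st();fr(s)
E
```

```text
20.45 tcp [520.2  90.3  76.4] z [-0.9   -0.435 -0.001] y [ 0.358 -0.74  -0.569] F [-5.4  0.3  5.6] g 0.731 j [ 43.8  32.3 -48.7  66.5 -58.5 -80. ]
frame x -1.6 y 1.7 z 76.4
```

Emit:
step_arm --moves '[[[0,0,0,0,0,0,100],[0,0,0,0,0,0,100],[0,0,0,0,0,0,100],[0,0,0,0,0,0,100],[0,0,0,0,0,0,100]]]'

```text
time_s: 20.87
tcp_pos: [0.5203, 0.091, 0.0745]
ee_rot: [[-0.249, 0.357, -0.9], [0.516, -0.738, -0.435], [-0.82, -0.573, -0.0]]
wrist_force: [0.4, 0.5, 0.7]
gripper_width: 0.977
```

```bash
python3 - <<'E'
from kin import *
d=cap('side');d2=cap('top');s=st();fr(s)
cv2.imwrite('pics/s19c.png',cv2.resize(d['image'][100:270,230:400,::-1],(600,600),interpolation=cv2.INTER_CUBIC))
cv2.imwrite('pics/t19c.png',cv2.resize(d2['image'][140:260,240:360,::-1],(600,600),interpolation=cv2.INTER_CUBIC))
E
```

```text
20.97 tcp [520.2  90.9  74.4] z [-0.9   -0.435  0.   ] y [ 0.357 -0.738 -0.573] F [-0.  -0.3  0. ] g 0.989 j [ 43.8  32.4 -48.6  66.5 -58.2 -80. ]
frame x -1.1 y 1.5 z 74.4
```

View pics/s19c.png

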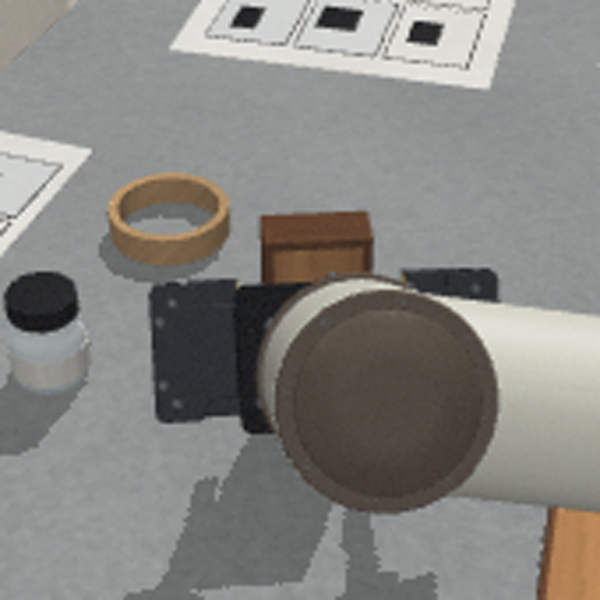

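View pics/t19c.png

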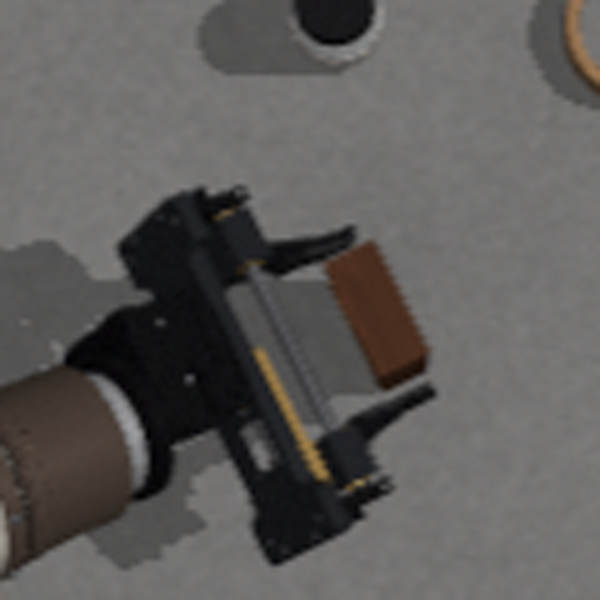

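Emit:
step_arm --moves '[[[0,0,0,0,-2,0,100],[0,0,0,0,-5,0,100],[0,0,0,0,-8.5,0,100],[0,0,0,0,-12,0,100],[0,0,-0.1,-3,-15,0,100]]]'

```text
time_s: 21.38
tcp_pos: [0.4724, 0.1897, 0.1781]
ee_rot: [[-0.296, 0.329, -0.897], [0.576, -0.688, -0.442], [-0.762, -0.647, 0.015]]
wrist_force: [1.3, 0.7, -0.7]
gripper_width: 0.999
```

```bash
python3 - <<'E'
from kin import *
d=cap('side');s=st();fr(s)
cv2.imwrite('pics/s20.png',d['image'][:,:,::-1])
print(np.degrees(np.arccos(-s['ee_rot'][2,1])))
go([*fw(0,1.6),310],tilt(0,206))
go([*fw(-120,1.6),200],tilt(-55,206))
# ik check
j,e=ik(s['tcp_pos']*1000,s['ee_rot'],s['joints']);print(e)
for x,z,a in [(80,260,25),(0,310,0),(-80,250,-30),(-100,138,-55),(-10,75,-55),(-10,110,-55),(-10,110,0),(-10,110,35),(-10,19,35)]:
    j,e=ik([*fw(x,1.6),z],tilt(a,206),j);print(x,z,a,j.round(),round(e,2),[round(q[2]*1000) for q in elbow(j)])
E
```

```text
21.43 tcp [475.5 191.8 191.2] z [-0.898 -0.44  -0.009] y [ 0.336 -0.673 -0.659] F [0.7 0.3 7.8] g 1.002 j [ 58.6  22.  -35.6  42.8 -69.9 -61.8]
frame x 109.2 y -2.1 z 191.2
48.76063331363879
rot [ 0.009  -0.0014 -0.851 ] shift cm [-16.14   0.37   0.34]
rot [ 0.0097  0.0033 -1.8109] shift cm [-15.78  16.65   0.52]
2.220446049250313e-13
80 260 25 [ 49.  11. -24.  25. -67. -35.] 0.0 [473, 528]
0 310 0 [ 28.  10.  -6.   0. -75.  -2.] 0.0 [605, 605]
-80 250 -30 [  3.  23.   9. -27. -89.  27.] 0.0 [577, 506]
-100 138 -55 [ -8.  40.  14. -43. -99.  41.] 0.0 [406, 307]
-10 75 -55 [ -2.  40.   4. -46. -88.  45.] 0.0 [337, 244]
-10 110 -55 [ -2.  38.   4. -46. -90.  43.] 0.0 [376, 279]
-10 110 0 [ 27.  20. -22.   0. -47.  -1.] 0.0 [406, 406]
-10 110 35 [ 39.  22. -44.  51. -46. -56.] 0.0 [301, 352]
-10 19 35 [ 34.  30. -50.  68. -38. -73.] 0.0 [235, 261]
```

View pics/s20.png

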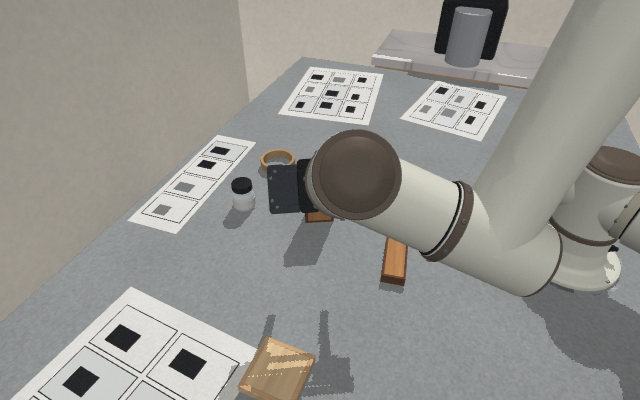

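Emit:
step_arm --moves '[[[0,0,-0.12,-3.2,0,0.1,100],[0,0,-0.24,-6.4,0,0.2,100],[0,0,-0.36,-9.6,0,0.3,100],[0,0,-0.48,-12.8,0,0.3,100],[0,0,-0.6,-16,0.3,0.3,100]]]'

```text
time_s: 21.85
tcp_pos: [0.5174, 0.088, 0.3063]
ee_rot: [[-0.423, 0.114, -0.899], [0.87, -0.226, -0.438], [-0.253, -0.968, -0.004]]
wrist_force: [0.9, -0.2, 0.2]
gripper_width: 1.001
```

```bash
python3 - <<'E'
from kin import *
s=st();fr(s)
go([*fw(-90,1.6),240],tilt(-32,206))
E
```

```text
21.85 tcp [517.4  88.  306.3] z [-0.899 -0.438 -0.004] y [ 0.114 -0.226 -0.968] F [ 0.9 -0.2  0.2] g 1.001 j [ 35.4   8.1 -15.2  15.5 -69.6 -15.2]
frame x -2.4 y 5.2 z 306.3
rot [ 0.0042 -0.0001 -0.814 ] shift cm [-6.8   8.63 -0.3 ]
```

Emit:
step_arm --moves '[[[0,0,-0.12,-1.8,1,0,100],[0,0,-0.24,-3.6,2.2,-0.1,100],[0,0,-0.36,-5.2,3.6,-0.2,100],[0,0,-0.48,-6.4,5.2,-0.3,100],[0,0,-0.6,-7,6.8,-0.3,100]]]'

```text
time_s: 22.27
tcp_pos: [0.5587, 0.0117, 0.2575]
ee_rot: [[-0.41, -0.142, -0.901], [0.848, 0.305, -0.434], [0.336, -0.942, -0.005]]
wrist_force: [-0.2, -0.5, -0.4]
gripper_width: 1.003
```

```bash
python3 - <<'E'
from kin import *
d=cap('top');s=st();fr(s)
cv2.imwrite('pics/t21.png',d['image'][:,:,::-1])
d=cap('side');cv2.imwrite('pics/s21.png',d['image'][:,:,::-1])
go([*fw(-110,1.6),145],tilt(-55,206))
E
```

```text
22.32 tcp [558.7   7.7 251.3] z [-0.904 -0.427  0.005] y [-0.151  0.309 -0.939] F [ 2.8 -0.7 -1.4] g 1.0 j [  6.5  20.4   5.1 -19.1 -82.2  22.6]
frame x -92.7 y 2.8 z 251.3
rot [ 0.0025 -0.0152 -0.6155] shift cm [-5.33  9.42 -0.25]
```

View pics/t21.png

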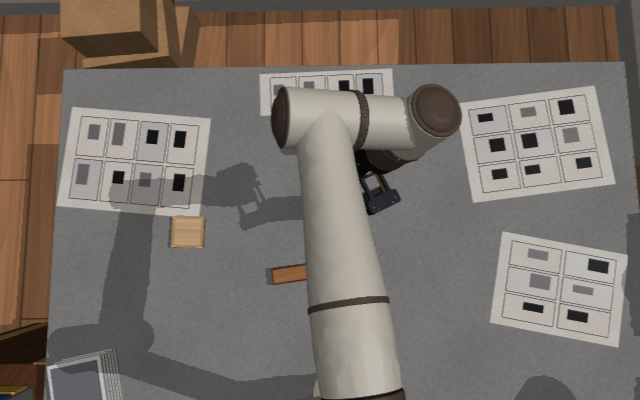

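View pics/s21.png

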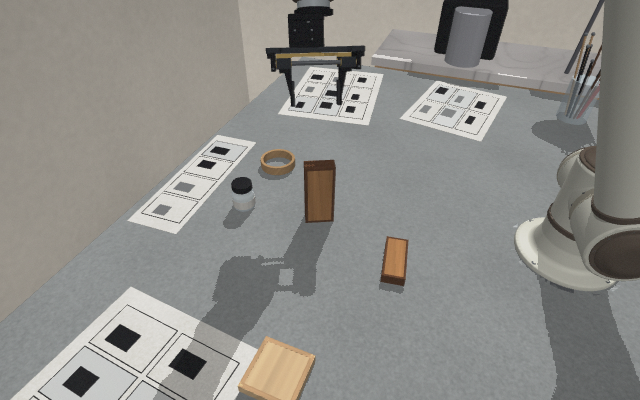

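Emit:
step_arm --moves '[[[0,0,-0.12,-1,1.9,0,100],[0,-0.006,-0.24,-2,3.8,-0.1,100],[0,-0.012,-0.36,-3.1,5.7,-0.2,100],[0,-0.015,-0.48,-4.2,7.6,-0.2,100],[0,-0.015,-0.6,-5.3,9.4,-0.2,100]]]'

```text
time_s: 22.78
tcp_pos: [0.5675, -0.0028, 0.15]
ee_rot: [[-0.27, -0.356, -0.895], [0.523, 0.726, -0.446], [0.809, -0.588, -0.01]]
wrist_force: [1.4, 0.7, 1.2]
gripper_width: 0.999
```

Emit:
step_arm --moves '[[[0,0,0,0,0,0,100],[0,0,0,0,0,0,100],[0,0,0,0,0,0,100],[0,0,0,0,0,0,100],[0,0,0,0,0,0,100]]]'

```text
time_s: 23.2
tcp_pos: [0.568, -0.0017, 0.154]
ee_rot: [[-0.278, -0.352, -0.894], [0.527, 0.722, -0.448], [0.803, -0.595, -0.015]]
wrist_force: [-0.1, -0.4, -0.2]
gripper_width: 0.996
```

```bash
python3 - <<'E'
from kin import *
s=st();fr(s)
go([*fw(-50,1.6),103],tilt(-55,206))
go([*fw(-10,1.6),75],tilt(-55,206))
d=cap('side');cv2.imwrite('pics/s22c.png',cv2.resize(d['image'][100:240,250:390,::-1],(600,600),interpolation=cv2.INTER_CUBIC))
d=cap('top');cv2.imwrite('pics/t22c.png',d['image'][100:300,200:500,::-1])
E
```

```text
23.2 tcp [568.   -1.7 154. ] z [-0.894 -0.448 -0.015] y [-0.352  0.722 -0.595] F [-0.1 -0.4 -0.2] g 0.996 j [ -8.1  38.9  14.8 -42.5 -99.7  41. ]
frame x -105.3 y -1.5 z 154.0
rot [-0.0001  0.0185 -0.0267] shift cm [-0.81  7.48  0.3 ]
rot [-0.0001  0.0185 -0.0267] shift cm [-0.67 12.36  0.28]
```

View pics/s22c.png

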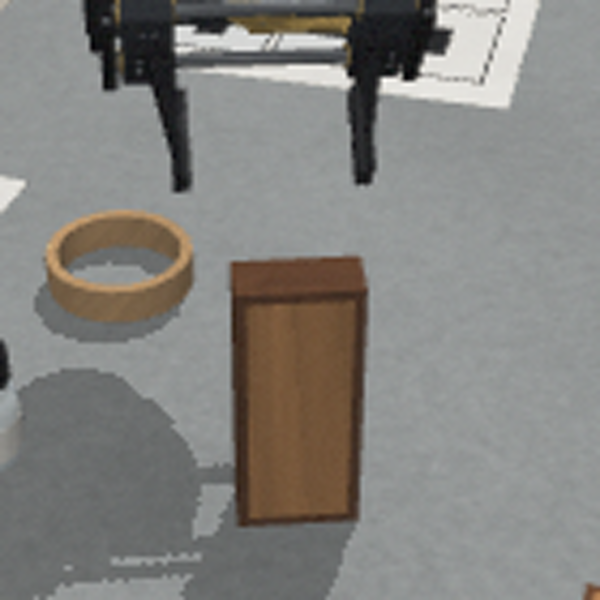

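```bash
python3 - <<'E'
from kin import *
d=cap('side');k=600/140
f=lambda x,y,z:onz(d,250+(x+.5)/k-.5,100+(y+.5)/k-.5,z)[:2]*1000
q=np.array([f(230,264,.15),f(360,257,.15),f(367,290,.15),f(232,298,.15)])
b=np.array([f(240,525,0),f(357,520,0)])
for c in (q.mean(0),b.mean(0)): print(c,(c-C)@FX,(c-C)@FY)
print(q,b)
e=q[1]-q[0];print(np.degrees(np.arctan2(e[1],e[0]))+360)
# tips
s=r.sense()
for z in(-43,43):
    P=s['tcp_pos']+s['ee_rot']@np.array([0,11,z])/1000; print(((proj(d,P)-[250,100]+.5)*k-.5).round(0))
E
```

```text
[521.3052  84.845 ] -7.02742200807503 3.0504672625666935
[515.0162  96.1541] 5.890574017950018 3.802280867795607
[[555.7339  86.4096]
 [498.731   57.798 ]
 [486.623   82.9323]
 [544.1327 112.2402]] [[543.4121 109.1409]
 [486.6203  83.1672]]
206.65354073339063
[192. 189.]
[356. 182.]
```

Emit:
step_arm --moves '[[[0,0.018,-0.026,-0.5,1.5,0.3,100],[0,0.018,-0.026,-0.8,3.2,0.35,100],[0,0.018,-0.026,-0.8,5,0.35,100],[0,0.018,-0.026,-0.8,6.7,0.35,100],[0,0.018,-0.026,-0.8,7.5,0.35,100]]]'

```text
time_s: 23.77
tcp_pos: [0.538, 0.0476, 0.0979]
ee_rot: [[-0.242, -0.364, -0.899], [0.513, 0.739, -0.437], [0.823, -0.567, 0.009]]
wrist_force: [-0.8, -0.3, 0.3]
gripper_width: 0.999
```

```bash
python3 - <<'E'
from kin import *
d=cap('side');cv2.imwrite('pics/s23c.png',cv2.resize(d['image'][100:240,250:390,::-1],(600,600),interpolation=cv2.INTER_CUBIC))
s=st();fr(s)
go([*fw(-11,2.3),75],tilt(-55,206))
E
```

```text
23.82 tcp [537.7  48.1  97.7] z [-0.899 -0.438  0.009] y [-0.365  0.739 -0.567] F [-0.9  1.1 -0.7] g 1.0 j [ -5.   40.5   7.3 -44.8 -92.7  43.6]
frame x -47.3 y 4.2 z 97.7
rot [-0.0045 -0.0081  0.0084] shift cm [ 0.19  4.27 -0.23]
```

View pics/s23c.png

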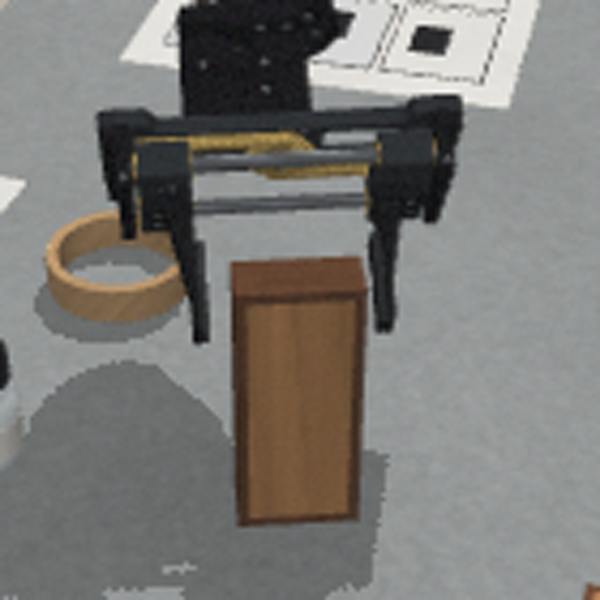

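Emit:
step_arm --moves '[[[0,-0.008,0.008,0.1,1,-0.1,100],[0,-0.008,0.008,0.2,2,-0.1,100],[0,-0.008,0.008,0.2,3,-0.1,100],[0,-0.008,0.008,0.2,4,-0.1,100],[0,-0.008,0.008,0.2,4.3,-0.1,100]]]'

```text
time_s: 24.23
tcp_pos: [0.5236, 0.0804, 0.0753]
ee_rot: [[-0.253, -0.361, -0.897], [0.516, 0.734, -0.441], [0.818, -0.575, 0.001]]
wrist_force: [-0.2, -0.1, -0.3]
gripper_width: 1.003
```

```bash
python3 - <<'E'
from kin import *
d=cap('side');cv2.imwrite('pics/s24c.png',cv2.resize(d['image'][100:240,250:390,::-1],(600,600),interpolation=cv2.INTER_CUBIC))
s=st();fr(s)
go([*fw(-11,3.5),75],tilt(-55,206))
E
```

```text
24.28 tcp [523.6  80.2  75.3] z [-0.897 -0.441  0.001] y [-0.362  0.734 -0.575] F [0.2 1.4 0.4] g 0.995 j [ -2.3  40.5   3.7 -46.  -88.2  45.2]
frame x -12.2 y 3.0 z 75.3
rot [-0.0034  0.001  -0.0016] shift cm [0.04 0.12 0.05]
```

View pics/s24c.png

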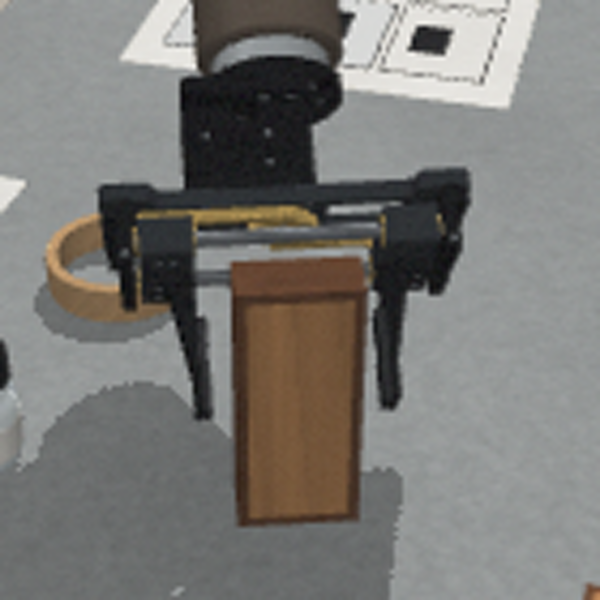

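Emit:
step_arm --moves '[[[0,0,0,0,0.1,0.08,50],[0,0,0,0,0.1,0.08,50],[0,0,0,0,0.1,0.08,50],[0,0,0,0,0.1,0.08,50],[0,0,0,0,0.1,0.08,50]]]'

```text
time_s: 24.7
tcp_pos: [0.5241, 0.0793, 0.0757]
ee_rot: [[-0.255, -0.359, -0.898], [0.517, 0.734, -0.44], [0.817, -0.576, -0.001]]
wrist_force: [0.5, 0.8, 0.4]
gripper_width: 0.731
```

Emit:
step_arm --moves '[[[0,0,0,0,0,0,50],[0,0,0,0,0,0,50],[0,0,0,0,0,0,50],[0,0,0,0,0,0,50],[0,0,0,0,0,0,50]]]'

```text
time_s: 25.12
tcp_pos: [0.524, 0.0794, 0.0756]
ee_rot: [[-0.255, -0.359, -0.898], [0.517, 0.734, -0.44], [0.817, -0.576, -0.001]]
wrist_force: [2.1, -0.3, 1.6]
gripper_width: 0.732
```

```bash
python3 - <<'E'
from kin import *
s=st();fr(s)
print(s['ee_rot'].T@[0,0,1], np.degrees(np.arccos(-s['ee_rot'][2,1])))
E
```

```text
25.12 tcp [524.   79.4  75.6] z [-0.898 -0.44  -0.001] y [-0.359  0.734 -0.576] F [ 2.1 -0.3  1.6] g 0.732 j [ -2.4  40.4   3.6 -46.  -88.1  45.3]
frame x -13.1 y 3.0 z 75.6
[ 0.8172 -0.5764 -0.0014] 54.80114249139547
```

Emit:
step_arm --moves '[[[0,0,0,0.4,-0.3,0,50],[0,0,0,1,-0.7,0,50],[0,0,0,1.8,-1.3,0,50],[0,0,0,2.6,-1.8,0,50],[0,0,0,3.3,-2.3,0,50]]]'

```text
time_s: 25.53
tcp_pos: [0.5235, 0.0796, 0.1168]
ee_rot: [[-0.255, -0.36, -0.898], [0.517, 0.734, -0.441], [0.817, -0.576, -0.001]]
wrist_force: [0.3, 0.5, -5.2]
gripper_width: 0.734
```

Emit:
step_arm --moves '[[[0,0,0.06,0,0,0,50],[0,0,0.16,0,0,0,50],[0,0,0.27,0,0,0,50],[0,0,0.38,0,0,0,50],[0,0,0.49,0,0,0,50]]]'

```text
time_s: 25.95
tcp_pos: [0.5237, 0.0794, 0.1172]
ee_rot: [[-0.395, -0.194, -0.898], [0.803, 0.402, -0.44], [0.446, -0.895, -0.002]]
wrist_force: [-0.4, 0.5, -5.2]
gripper_width: 0.736
```

```bash
python3 - <<'E'
from kin import *
d=cap('side');cv2.imwrite('pics/s25c.png',cv2.resize(d['image'][100:240,250:390,::-1],(600,600),interpolation=cv2.INTER_CUBIC))
s=st();fr(s)
E
```

```text
26.0 tcp [522.5  82.  119.2] z [-0.896 -0.444 -0.005] y [-0.193  0.399 -0.897] F [-3.   1.2 -4.2] g 0.731 j [ 10.6  25.6  -6.4 -27.5 -67.9  28.6]
frame x -10.1 y 3.2 z 119.2
```

View pics/s25c.png

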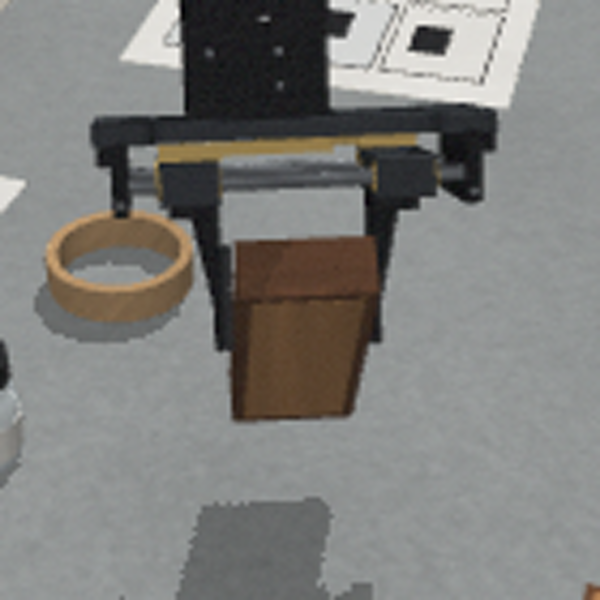

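Rotating as intended. Continuing.

Emit:
step_arm --moves '[[[0,0,0.11,0,0,0,50],[0,0,0.22,0,0,0,50],[0,0,0.33,0,0,0,50],[0,0,0.44,0,0,0,50],[0,0,0.55,0,0,0,50]]]'

```text
time_s: 26.42
tcp_pos: [0.5227, 0.08, 0.117]
ee_rot: [[-0.437, 0.039, -0.898], [0.895, -0.077, -0.439], [-0.086, -0.996, -0.001]]
wrist_force: [0.5, -2.1, -5.2]
gripper_width: 0.729
```

```bash
python3 - <<'E'
from kin import *
s=st();fr(s)
go([524,80,90],tilt(35.2,206))
E
```

```text
26.42 tcp [522.7  80.  117. ] z [-0.898 -0.439 -0.001] y [ 0.039 -0.077 -0.996] F [ 0.5 -2.1 -5.2] g 0.729 j [ 29.1  19.  -25.8   6.9 -45.6  -7.9]
frame x -12.0 y 3.9 z 117.0
rot [0.0013 0.0005 0.5284] shift cm [ 0.18  2.69 -0.12]
```

Emit:
step_arm --moves '[[[0,0,0.11,0,0,0,50],[0,0,0.22,0,0,0,50],[0,0,0.33,0,0,0,50],[0,0,0.44,0,0,0,50],[0,0,0.528,0,0,0,50]]]'

```text
time_s: 26.83
tcp_pos: [0.5224, 0.0792, 0.1163]
ee_rot: [[-0.359, 0.256, -0.898], [0.733, -0.519, -0.44], [-0.578, -0.816, -0.001]]
wrist_force: [0.6, -1.1, -5.0]
gripper_width: 0.728
```

Emit:
step_arm --moves '[[[0,0,0,0,0,0,50],[0,0,0,0,0,0,50],[0,0,0,0,0,0,50],[0,0,0,0,0,0,50],[0,0,0,0,0,0,50]]]'

```text
time_s: 27.25
tcp_pos: [0.524, 0.0794, 0.1164]
ee_rot: [[-0.359, 0.253, -0.899], [0.737, -0.514, -0.439], [-0.573, -0.82, -0.002]]
wrist_force: [0.2, -0.1, -5.1]
gripper_width: 0.731
```

```bash
python3 - <<'E'
from kin import *
d=cap('side');cv2.imwrite('pics/s26c.png',d['image'][100:300,200:450,::-1])
d=cap('top');cv2.imwrite('pics/t26c.png',cv2.resize(d['image'][140:260,240:360,::-1],(600,600),interpolation=cv2.INTER_CUBIC))
s=st();fr(s)
go([524,80,30],tilt(35.2,206))
E
```

```text
27.35 tcp [523.8  79.3 116.2] z [-0.898 -0.439 -0.002] y [ 0.253 -0.514 -0.82 ] F [ 0.2 -0.2 -4.8] g 0.731 j [ 38.9  21.1 -43.7  50.4 -46.5 -55.3]
frame x -13.1 y 3.2 z 116.2
rot [ 0.0021 -0.0002  0.0042] shift cm [ 4.98  7.03 -0.03]
```

View pics/t26c.png

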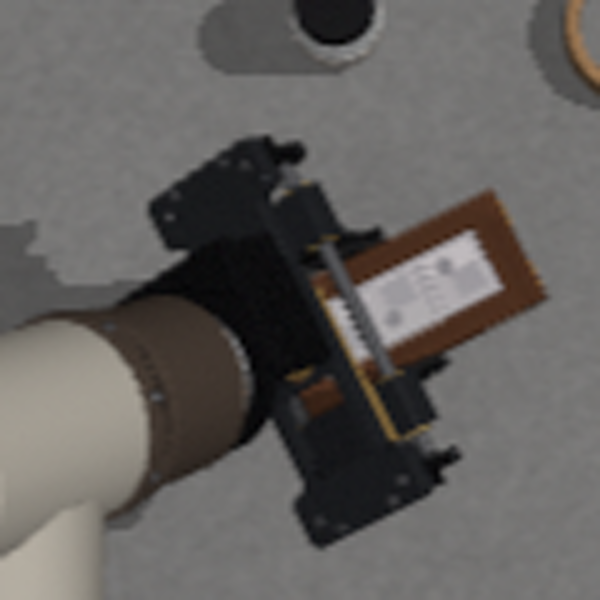

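View pics/s26c.png

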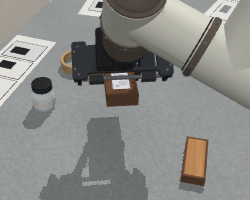

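Emit:
step_arm --moves '[[[0,0,0.004,1,1.4,0,50],[0,0,0.004,2.2,3.1,0,50],[0,0,0.004,3.4,4.8,0,50],[0,0,0.004,4.4,6.3,0,50],[0,0,0.004,4.9,7,0,50]]]'

```text
time_s: 27.77
tcp_pos: [0.523, 0.079, 0.0283]
ee_rot: [[-0.361, 0.252, -0.898], [0.733, -0.518, -0.44], [-0.576, -0.817, 0.002]]
wrist_force: [1.3, -0.5, -5.1]
gripper_width: 0.736
```

Emit:
step_arm --moves '[[[0,0,0,0.06,0.08,0,50],[0,0,0,0.12,0.17,0,50],[0,0,0,0.18,0.25,0,50],[0,0,0,0.2,0.28,0,50],[0,0,0,0.2,0.28,0,50]]]'

```text
time_s: 28.18
tcp_pos: [0.524, 0.0801, 0.0275]
ee_rot: [[-0.359, 0.256, -0.898], [0.734, -0.517, -0.441], [-0.577, -0.817, -0.002]]
wrist_force: [0.8, -0.5, -4.9]
gripper_width: 0.735
```

```bash
python3 - <<'E'
from kin import *
s=st();fr(s);print(np.degrees(np.arccos(-s['ee_rot'][2,1])))
E
```

```text
28.18 tcp [524.   80.1  27.5] z [-0.898 -0.441 -0.002] y [ 0.256 -0.517 -0.817] F [ 0.8 -0.5 -4.9] g 0.735 j [ 34.4  29.1 -49.7  67.4 -38.2 -72.1]
frame x -12.5 y 2.7 z 27.5
35.22479368200522
```

Emit:
step_arm --moves '[[[0,0,0,0.07,0.1,0,50],[0,0,0,0.14,0.2,0,50],[0,0,0,0.21,0.3,0,50],[0,0,0,0.28,0.4,0,50],[0,0,0,0.28,0.4,0,50]]]'

```text
time_s: 28.6
tcp_pos: [0.5237, 0.0797, 0.0224]
ee_rot: [[-0.36, 0.256, -0.897], [0.733, -0.518, -0.441], [-0.578, -0.816, -0.001]]
wrist_force: [-1.0, 1.0, -0.4]
gripper_width: 0.73
```

```bash
python3 - <<'E'
from kin import *
s=st();fr(s)
E
```

```text
28.6 tcp [523.7  79.7  22.4] z [-0.897 -0.441 -0.001] y [ 0.256 -0.518 -0.816] F [-1.   1.  -0.4] g 0.73 j [ 34.1  29.6 -50.   68.6 -37.9 -73.2]
frame x -12.7 y 3.2 z 22.4
```

Emit:
step_arm --moves '[[[0,0,0,0.02,0.03,0,50],[0,0,0,0.04,0.06,0,50],[0,0,0,0.05,0.07,0,50],[0,0,0,0.05,0.07,0,50],[0,0,0,0.05,0.07,0,50]]]'

```text
time_s: 29.02
tcp_pos: [0.5237, 0.0797, 0.0223]
ee_rot: [[-0.359, 0.257, -0.897], [0.732, -0.519, -0.442], [-0.579, -0.816, -0.002]]
wrist_force: [-7.1, 3.5, 7.4]
gripper_width: 0.731
```

```bash
python3 - <<'E'
from kin import *
s=st();fr(s)
E
```

```text
29.02 tcp [523.7  79.7  22.3] z [-0.897 -0.442 -0.002] y [ 0.257 -0.519 -0.816] F [-7.1  3.5  7.4] g 0.731 j [ 34.1  29.6 -50.   68.8 -38.  -73.4]
frame x -12.7 y 3.2 z 22.3
```

Firmly on the desk. Release, then back out along the tool axis.

Emit:
step_arm --moves '[[[0,0,0,0,0,0,100],[0,0,0,0,0,0,100],[0,0,0,0,0,0,100],[0,0,0,0,0,0,100],[0,0,0,0,0,0,100]]]'

```text
time_s: 29.43
tcp_pos: [0.5238, 0.0795, 0.0212]
ee_rot: [[-0.359, 0.255, -0.898], [0.733, -0.518, -0.44], [-0.577, -0.817, -0.001]]
wrist_force: [0.6, -0.4, 0.3]
gripper_width: 0.969
```

Emit:
step_arm --moves '[[[0,0,0,0,-1,0,100],[0,0,0,0,-3,0,100],[0,0,0,0,-6,0,100],[0,0,0,0,-9,0,100],[0,0,0,0,-12,0,100]]]'

```text
time_s: 29.85
tcp_pos: [0.4921, 0.1421, 0.1197]
ee_rot: [[-0.36, 0.253, -0.898], [0.733, -0.518, -0.44], [-0.577, -0.817, 0.001]]
wrist_force: [1.3, 0.7, -0.0]
gripper_width: 1.0
```

Emit:
step_arm --moves '[[[0,0,0,-2,-3,0,100],[0,0,0,-4,-6,0,100],[0,0,0,-6,-9,0,100],[0,0,0,-8,-12,0,100],[0,0,0,-8,-12,0,100]]]'

```text
time_s: 30.27
tcp_pos: [0.4935, 0.1478, 0.2702]
ee_rot: [[-0.355, 0.264, -0.897], [0.738, -0.51, -0.442], [-0.574, -0.819, -0.014]]
wrist_force: [0.2, 0.8, -0.2]
gripper_width: 0.998
```

```bash
python3 - <<'E'
from kin import *
d=cap('side','side27')
cv2.imwrite('pics/s27c.png',cv2.resize(d['image'][170:260,275:365,::-1],(600,600),interpolation=cv2.INTER_CUBIC))
d=cap('top','top27');cv2.imwrite('pics/t27c.png',cv2.resize(d['image'][170:250,260:340,::-1],(600,600),interpolation=cv2.INTER_CUBIC))
s=st();fr(s)
E
```

```text
30.37 tcp [491.3 145.5 264.3] z [-0.898 -0.44  -0.004] y [ 0.256 -0.515 -0.818] F [-0.2 -0.4 -0.4] g 1.001 j [ 50.6  11.8 -28.9  34.2 -69.2 -42.7]
frame x 60.7 y 3.7 z 264.3
```

View pics/s27c.png

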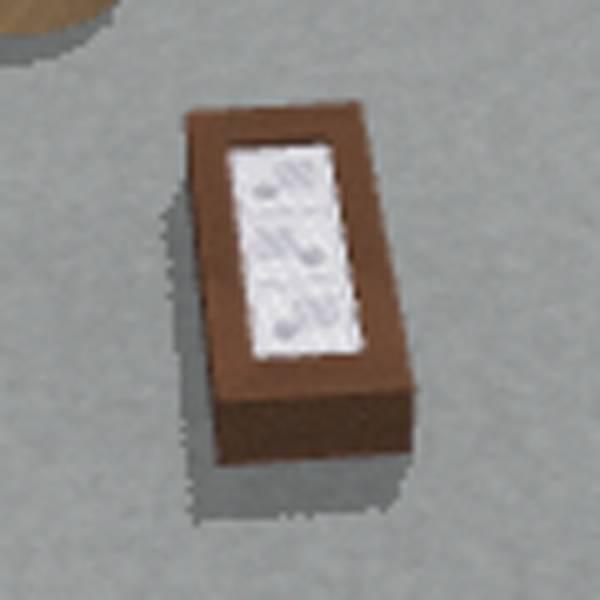

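View pics/top27.png

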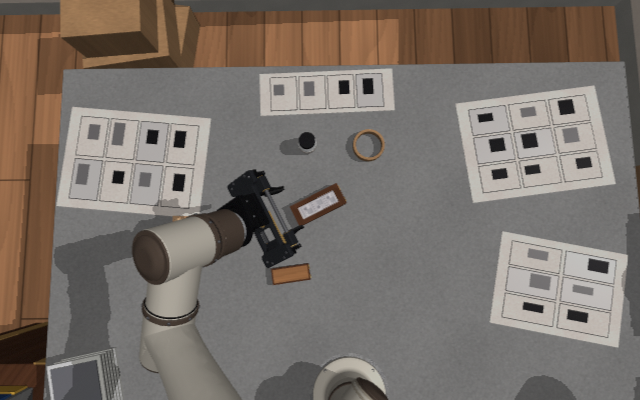

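View pics/side27.png

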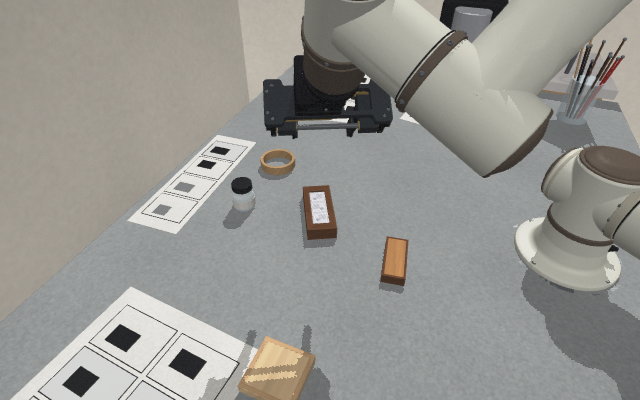

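Emit:
step_arm --moves '[[[0,0,0,0,0,0,100],[0,0,0,0,0,0,100],[0,0,0,0,0,0,100],[0,0,0,0,0,0,100],[0,0,0,0,0,0,100]]]'

```text
time_s: 30.78
tcp_pos: [0.4911, 0.145, 0.2625]
ee_rot: [[-0.36, 0.254, -0.898], [0.733, -0.519, -0.441], [-0.578, -0.816, 0.001]]
wrist_force: [0.4, -0.2, 0.3]
gripper_width: 0.998
```

```bash
python3 - <<'E'
from kin import *
d=cap('side');k=600/90
f=lambda x,y,z:onz(d,275+(x+.5)/k-.5,170+(y+.5)/k-.5,z)[:2]*1000
q=np.array([f(187,114,.029),f(360,101,.029),f(413,388,.029),f(216,402,.029)]);print(q.round(1))
print([np.linalg.norm(q[i]-q[(i+1)%4]).round(1) for i in range(4)], (f(216,467,0)-f(216,402,.029)).round(1))
s=st();print(r.finish_job())
E
```

```text
[[584.9  24.9]
 [529.   -4.9]
 [463.4 130. ]
 [519.9 158.6]]
[np.float64(63.4), np.float64(150.1), np.float64(63.4), np.float64(148.6)] [0.1 0.6]
30.83 tcp [491.2 145.  262.7] z [-0.898 -0.44   0.001] y [ 0.254 -0.519 -0.816] F [0.1 0.4 0.3] g 1.001 j [ 50.6  12.  -29.   34.2 -69.2 -42.7]
the job is handed in; nothing more can be done
None
```

I laid the strip panel drawing side down in the larger frame and pushed the hinged back shut. I then turned the closed frame over in two quarter-turns, standing it on its free end in between, and set it down window up. The job was handed in at 30.8 s.

**Last checks:** the side view shows the three-picture drawing through the window. The upper face, taken at 29 mm height, measures about 63 x 149 mm and the near edge drops straight to the desk, which fits a shut frame lying flat. The gripper was well clear and the wrist force near zero. The ink jar and tape looked unmoved. The square panel looked unmoved in the side view; the arm hid it in the last top view.

**What went wrong or disagreed:**
- My first lift of the panel came before the fingers had closed. They slipped off it, the panel did not move, and the second grasp held.
- The two camera views differed by up to about 4 mm along the frame. The panel still went into the recess with no contact force felt.

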